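# Demould two trophy tiers and stack them on the base

### The arm

A 7-joint arm with a two-finger parallel gripper is mounted at the origin on the work surface. World frame = base frame: x ahead of the robot, y to its left, z up, the work surface at z = 0. Lengths are in mm, angles in rad, forces in N, time in s.
With the tool pointing down it reaches from about 425 to 875 mm from the base axis. Payload 9.9 kg.
Tool frame: the origin (TCP) lies at the very end of the fingers, on their centre line; the grasp point (between the pads) lies 19 mm behind it; z points along the fingers, x is the direction in which the jaws open and shut, and the axes are right-handed (so a half turn about z gives the same grasp; the last joint's range is limited). The gripper opens to 85 mm and grips with 20 to 120 N. Pads are 22 mm wide; open, the fingers measure 114 mm over their backs; the gripper's body (76 mm by 85 mm) begins 54 mm behind the grasp point. The pads swing forward as they close: fully open they stand 13 mm farther back than shut.
Start: joints at [1.115, 0.576, 0.025, 1.437, -0.015, 1.129, -0.057], TCP at [245.227, -628.882, 231.289] pointing down, gripper open.
Joint ranges: [-2.76, 2.76], [-0.34, 2.15], [-1.52, 1.57], [0.19, 2.46], [-1.09, 4.23], [0.17, 1.99], [-2.82, 2.82]. Speed limits (rad/s): [2.22, 2.22, 3.01, 3.01, 3.14, 3.14, 3.14].

### API

Orientations are given as a unit quaternion [x, y, z, w].
In Python, from station import arm gives the robot as it stands.
- The arm moves only by the tool arm_command, never from a script. Its arguments are lists of equal length, an entry for each row: "linear": the shift along the tool's x, y, z in mm, a list of three; "yaw": the turn about the tool's z in rad. In form: {"linear": [[dx, dy, dz], ...], "yaw": [yaw, ...]}. A call has 1 to 5 rows; each row is the pose to reach, as a shift and turn from the pose commanded when the call began, along the tool's axes at that moment; what a row does not reach only later rows make up. A row lasts 1/10 s, in which the tool goes at most 50 mm and 8.59 degrees, less where a joint would pass 70% of its speed; a pose out of reach is approached as far as the arm can. A call with a gripper value outside its range is refused whole. "claw" is the closure in counts, from 0 (fully open) to 255 (shut), set as the call begins (left out, the last holds). The fingers move at their own pace and stop on an object; "squeeze" is the grip in N (left out, the last holds). Time passes only in rows, so rows that repeat a pose let the fingers close. It gives the time, the measured TCP pose, the force and the opening at its end, in the units of the state.
- arm.get_state(): the state, without advancing time (a new reading comes with each control period).
- arm.grab_frame(name): name is "scene" or "top" or "wrist"; returns a dict with "color" (384x512x3 uint8, red, green, blue), "K" (3x3 intrinsics, pixels), "xyz" and "rotation" of the camera in the world; the wrist camera has in their place "mount" (4x4, takes a point from camera to tool coordinates, whose origin is the TCP and whose axes are the tool frame's). Camera axes: x right, y up, looking along -z (the intrinsics and any distortion apply to the point x, -y, -z); pixel columns grow to the right and rows downward; lengths in mm; the calibration is good to about 2 mm. The wrist camera is an equidistant fisheye: a pixel r from the principal point sees the ray r / f radians off the axis. A picture is of the moment at which its call begins: read the wrist's pose just before it. There is no depth.
- arm.job_done(): hands the job in, once; it reports no verdict.
Trained networks look in a picture, given as the dict that the camera call returned (one of the last four; its "shot" number tells which), for a name from the list of things; names that differ only in an ending like _2 or _b are one class to them, and where a whole thing is asked for, a point or a joint stands for the part that bears it (a point fixed in the world has none). Each returns a list of dicts, best first, with "confidence" (0 to 1); they miss things now and then, are a little off and sometimes report something else, mostly with a low value. They report only what shows in the picture. A call takes as long as a camera call. They do not tell look-alikes from the thing itself.
- arm.find_in(picture, query): "point" ([x, y, z] in mm, in world coordinates, good to about 4 mm: the middle of the surface that is visible of it).
- arm.spot_point(picture, query): "point" ([x, y, z] in mm, in world coordinates, good to about 4 mm: a listed point, or the origin of a listed thing).
The state is a dict: "time": time; "q": joint angles; "dq": joint speeds; "joint_efforts": joint torques, N m; "eef_pos": TCP position; "tool_rot": TCP orientation; "wrist_force": force on the tool from outside, world axes, zero at the start; "moment": the same for the moment, N m; "width": finger opening in mm.
Only numpy, scipy, OpenCV 4.12 (cv2) and the standard library are available. Lean on these libraries where they do the work, as an engineer would, in place of code of your own. Each camera call takes 0.05 s, during which the arm holds its last target.

### The job

Two cast discs for the games-night trophy have set in their moulds. Lift the larger disc out of its mould and set it in the centre of the round wooden base, then lift out the smaller disc and set it in the centre of the larger one, both lying flat with the bevelled edge up. Lower each disc all the way down before letting go, do not drop it, and leave the cup, the chalk and the mug where they are.

Things in the scene. Friction and masses are not known exactly. Their poses are not given: they have to be found in the camera images.
- mould_large: Aluminium mould block with the wider cavity, fixed: 100 (x) x 140 (y) x 30 high. Origin: centre of its underside, z up. Round cavity, diameter 65, in the middle; its flat floor (a raised pad, diameter 57) is 12 above the underside. A finger slot 36 wide crosses the cavity along the mould's y, y=-60 to +60, its floor 6 above the underside: fingers closing along y reach both sides of the disc.
- mould_small: Aluminium mould block with the narrower cavity, fixed: 100 (x) x 140 (y) x 30 high. Origin: centre of its underside, z up. Round cavity, diameter 49, in the middle; its flat floor (a raised pad, diameter 41) is 12 above the underside. A finger slot 36 wide crosses the cavity along the mould's y, y=-60 to +60, its floor 6 above the underside: fingers closing along y reach both sides of the disc.
- tier_large: The larger cast disc, black resin, diameter 62, 18 thick, flat top and bottom, upper edge bevelled 3.5, about 65 g. Origin: centre of its underside, z up. Starts loose in the cavity of mould_large, on the cavity floor, 1.5 clearance all round, bevelled edge up, top flush with the mould; its side is exposed only in the finger slot.
- tier_small: The smaller cast disc, black resin, diameter 46, 18 thick, flat top and bottom, upper edge bevelled 3.5, about 35 g. Origin: centre of its underside, z up. Starts loose in the cavity of mould_small, on the cavity floor, 1.5 clearance all round, bevelled edge up, top flush with the mould; its side is exposed only in the finger slot.
- base: Round dark-wood trophy base, fixed to the bench, diameter 110, 20 high, flat top with a flush thin brass circle (diameter 86) inlaid round its centre. Origin: centre of its underside, z up; the centre of the top is 20 above the origin.
- cup: Bystander: brass trophy cup, 95 high, 66 across the rim, two handles 98 over all along its y. Origin: centre of its foot's underside.
- chalk: Bystander: block of cue chalk, 22 x 22 x 21 high. Origin: centre of its underside.
- mug: Bystander: white mug, diameter 80, 90 high, handle at its +y. Origin: centre of its underside.
Things that resemble listed ones, but are neither listed nor needed, are in the scene too. What is shaped like the tier_large but red is not meant.

How it is judged (in metres and radians):
On the way, in this order (a step that is already met when the one before it is completed fails the run):
1. the larger disc is lifted clear of its mould in the gripper (z of tier_large in the frame of mould_large above 0.035 m and contact force between the fingers and tier_large above 0.5 N), for 0.1 s.
2. still gripped, the larger disc is lowered onto the base (its underside less than 6 mm above the base's top, within 12 mm of the centre) (z of tier_large in the frame of base below 0.026 m and horizontal distance between tier_large and base below 0.012 m and contact force between the fingers and tier_large above 0.5 N), for 0.1 s.
3. the smaller disc is lifted clear of its mould in the gripper (z of tier_small in the frame of mould_small above 0.035 m and contact force between the fingers and tier_small above 0.5 N), for 0.1 s.
4. still gripped, the smaller disc is lowered onto the larger one (less than 6 mm above its top, within 12 mm of its centre) (z of tier_small in the frame of tier_large below 0.024 m and horizontal distance between tier_small and tier_large below 0.012 m and contact force between the fingers and tier_small above 0.5 N), for 0.1 s.
At the end, for the whole second after the job is handed in: The larger disc lies on the base and the smaller disc on the larger one, each centred within 5 mm on what is below it, flat (tilt under 0.06 rad, within 2.5 mm of seated), bevelled edge up and at rest; cup, chalk and mug moved no more than 20 mm (horizontal distance between tier_large and base below 0.005 m and z of tier_large in the frame of base between 0.017 and 0.0225 m and horizontal distance between tier_small and tier_large below 0.005 m and z of tier_small in the frame of tier_large between 0.015 and 0.0205 m and angle between each of tier_large, tier_small's own z axis and vertical below 0.06 rad and linear speed of each of tier_large, tier_small below 0.01 m/s); the robot touches nothing.
It fails at once if the cup was moved more than 20 mm (distance of cup from where it was at the start of the episode above 0.02 m).
It fails at once if the chalk was moved more than 20 mm (distance of chalk from where it was at the start of the episode above 0.02 m).
It fails at once if the mug was moved more than 20 mm (distance of mug from where it was at the start of the episode above 0.02 m).
It also fails if it takes over 58 s, if anything falls off the work surface, if the arm or the gripper's body presses on something with over 40 N, if the wrist force passes 120 N, or if a joint passes its speed limit or range.

## Working session

There is one attempt and no reset: what is moved stays moved. The work goes in short steps, Python scripts to look and compute and a tool call to move; the robot and the scene stay as the last step left them, time stands still between calls to the robot, and variables do not carry over. Pictures are saved under pics/ and viewed, and the job is handed in when it is done.

Besides the shell and the picture viewer there is one more tool, called after "Emit:" as name([rows], argument=value, ...), one row to a line, values as JSON. arm_command: Moves the arm, as the interface text tells. Its arguments: {"type":"object","properties":{"linear":{"type":"array"},"yaw":{"type":"array"},"claw":{"type":"number"},"squeeze":{"type":"number"}},"required":["linear","yaw"]}

```bash
ls; mkdir -p pics
python3 - <<'E'
from station import arm
import cv2
s=arm.get_state();print(s)
for n in ["scene","top","wrist"]:
    f=arm.grab_frame(n)
    cv2.imwrite(f"pics/{n}0.png",cv2.resize(f["color"][:,:,::-1],None,fx=1.5,fy=1.5,interpolation=cv2.INTER_CUBIC))
    print(n,{k:v for k,v in f.items() if k!="color"})
    for q in ["mould_large","mould_small","tier_large","tier_small","base","cup","chalk","mug"]:
        r=arm.spot_point(f,q); print(q,[( [round(x) for x in d["point"]],round(d["confidence"],2)) for d in r])
E
```

```text
pics
{'time': 0.0, 'q': array([ 1.11518996,  0.57655631,  0.02486716,  1.43791691, -0.01501721,
        1.12896355, -0.05651939]), 'dq': array([4.64523846e-04, 4.82364150e-04, 6.03297281e-04, 6.51786596e-05,
       3.42604897e-04, 8.48528191e-05, 2.39439644e-03]), 'joint_efforts': array([-1.97909874e-03, -7.65783978e+01,  2.24900119e+00, -2.85971349e+01,
        1.50614575e-02,  1.27631178e-02, -5.89654150e-06]), 'eef_pos': array([ 245.0629424 , -628.46407207,  230.42374908]), 'tool_rot': array([ 8.25616958e-01, -5.64230406e-01, -7.07880607e-04, -4.32587226e-04]), 'wrist_force': array([-0.35631588, -0.53076966, -0.18935292]), 'moment': array([ 0.02856655,  0.03302426, -0.03135267]), 'width': 85.70860821164014}
scene {'K': array([[447.14684687,   0.        , 254.23192299],
       [  0.        , 447.14684687, 187.88648958],
       [  0.        ,   0.        ,   1.        ]]), 'xyz': array([1350.17506288,  504.57878432,  629.61990116]), 'rotation': array([0.24253492, 0.39656328, 0.75057473, 0.46962959]), 'shot': 1}
mould_large [([510, 259, 6], 0.61)]
mould_small [([517, -237, -3], 0.73)
[... 816 characters left out ...]

chalk [([749, 86, -1], 0.5)]
mug [([503, 465, 1], 0.75), ([512, -233, 11], 0.62)]
wrist {'K': array([[297.31863964,   0.        , 258.00551247],
       [  0.        , 297.31863964, 192.14133868],
       [  0.        ,   0.        ,   1.        ]]), 'mount': array([[ 9.99999957e-01, -1.25589175e-04, -2.64685270e-04,
        -8.31352390e-01],
       [-2.01607750e-04, -9.50513104e-01, -3.10684402e-01,
        -8.01273552e+01],
       [-2.12568220e-04,  3.10684442e-01, -9.50513089e-01,
        -1.43021440e+02],
       [ 0.00000000e+00,  0.00000000e+00,  0.00000000e+00,
         1.00000000e+00]]), 'shot': 3}
mould_large []
mould_small []
tier_large []
tier_small []
base []
cup []
chalk []
mug []
```

View pics/top0.png

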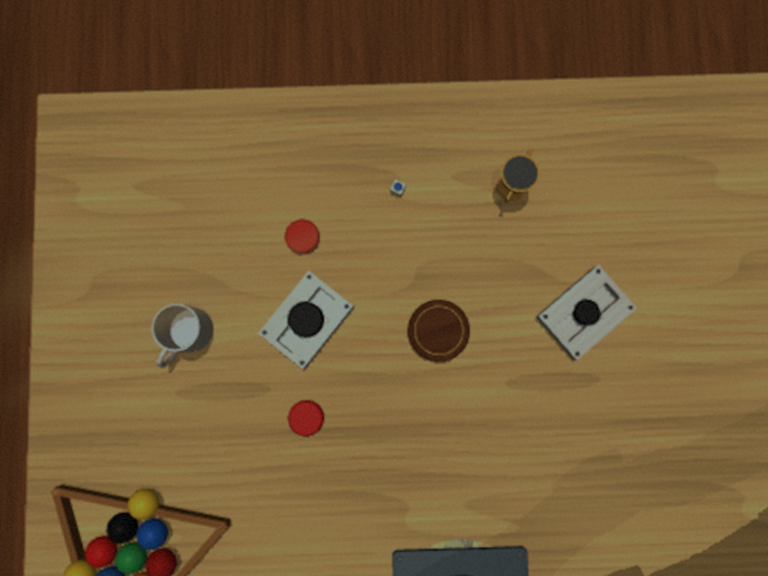

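View pics/scene0.png

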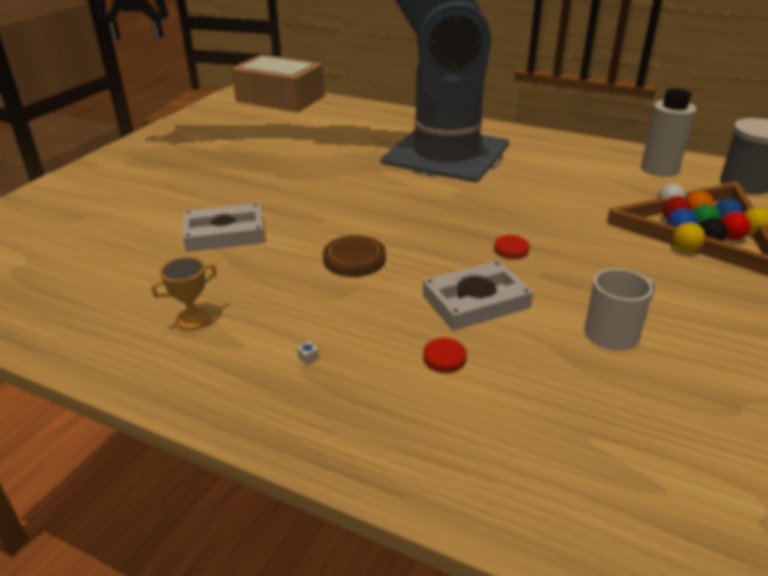

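View pics/wrist0.png

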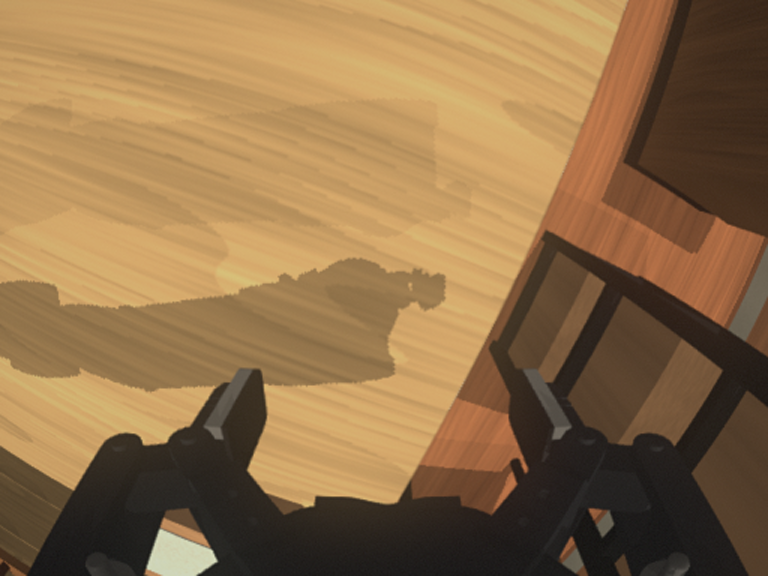

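The larger disc is the black one in the left mould (top picture 305,319). It could be confused with the red discs at (302,237) and (306,418), the smaller black disc at (587,312), and the dark cup mouth at (520,173). I'll measure it and check it in a close crop.

```bash
cat > h.py <<'E'
import numpy as np, cv2
from scipy.spatial.transform import Rotation as R
def ray(f,uv):
    K=f["K"]; uv=np.atleast_2d(uv).astype(float)
    x=(uv[:,0]-K[0,2])/K[0,0]; y=(uv[:,1]-K[1,2])/K[1,1]
    d=np.stack([x,-y,-np.ones_like(x)],1)
    return f["xyz"], R.from_quat(f["rotation"]).apply(d)
def toz(f,uv,z):
    o,d=ray(f,uv); t=(z-o[2])/d[:,2]; return o+t[:,None]*d
def wray(f,pose,uv):
    K=f["K"]; uv=np.atleast_2d(uv).astype(float)
    a=(uv-K[:2,2])/K[0,0]; r=np.linalg.norm(a,axis=1); s=np.where(r>1e-9,np.sin(r)/np.maximum(r,1e-9),1)
    d=np.stack([a[:,0]*s,-a[:,1]*s,-np.cos(r)],1)
    M=f["mount"]; Rt=R.from_quat(pose[1])
    return pose[0]+Rt.apply(M[:3,3]), Rt.apply(d@M[:3,:3].T)
def wtoz(f,pose,uv,z):
    o,d=wray(f,pose,uv); t=(z-o[2])/d[:,2]; return o+t[:,None]*d
def wproj(f,pose,P):
    M=f["mount"]; Rt=R.from_quat(pose[1])
    p=(Rt.inv().apply(np.atleast_2d(P)-pose[0])-M[:3,3])@M[:3,:3]
    th=np.arctan2(np.hypot(p[:,0],p[:,1]),-p[:,2]); n=np.maximum(np.hypot(p[:,0],p[:,1]),1e-9)
    return np.stack([f["K"][0,2]+f["K"][0,0]*th*p[:,0]/n, f["K"][1,2]-f["K"][0,0]*th*p[:,1]/n],1)
def circ(P):
    A=np.c_[2*P[:,:2],np.ones(len(P))]; b=(P[:,:2]**2).sum(1)
    s=np.linalg.lstsq(A,b,rcond=None)[0]; return s[:2],np.sqrt(s[2]+s[:2]@s[:2])
E
python3 - <<'E'
from station import arm
from h import *
f=arm.grab_frame("top"); im=f["color"]; np.save("top.npy",im)
bgr=im[:,:,::-1]
crops=[]
for n,(u,v),zz in [("L",(203,213),30),("S",(391,208),30),("B",(292,220),20)]:
    c=bgr[v-38:v+38,u-38:u+38]; crops.append(cv2.resize(c,None,fx=5,fy=5,interpolation=cv2.INTER_CUBIC))
    g=cv2.cvtColor(c,cv2.COLOR_BGR2GRAY)
    g=cv2.resize(g,None,fx=8,fy=8,interpolation=cv2.INTER_CUBIC)
    # mould or base
    hsv=cv2.cvtColor(cv2.resize(c,None,fx=8,fy=8,interpolation=cv2.INTER_CUBIC),cv2.COLOR_BGR2HSV)
    def px(cn): return (cn.reshape(-1,2)+.5)/8-.5+[u-38,v-38]
    if n!="B":
        m=(g<45).astype(np.uint8)
        m=cv2.morphologyEx(m,cv2.MORPH_OPEN,cv2.getStructuringElement(2,(41,41)))
        cs=max(cv2.findContours(m,0,1)[0],key=cv2.contourArea)
        P=toz(f,px(cs),30); print(n,"disc",circ(P))
        m=(hsv[:,:,1]<70).astype(np.uint8)
        m=cv2.morphologyEx(m,cv2.MORPH_CLOSE,np.ones((41,41)))
        cs=max(cv2.findContours(m,0,1)[0],key=cv2.contourArea)
        P=toz(f,px(cs),30)[:,:2].astype(np.float32); r=cv2.minAreaRect(P); print(n,"mould",r,cv2.boxPoints(r).round(1).tolist())
    else:
        m=(g<90).astype(np.uint8)
        m=cv2.morphologyEx(m,cv2.MORPH_CLOSE,np.ones((61,61)))
        m=cv2.morphologyEx(m,cv2.MORPH_OPEN,np.ones((61,61)))
        cs=max(cv2.findContours(m,0,1)[0],key=cv2.contourArea)
        P=toz(f,px(cs),20); print(n,circ(P))
cv2.imwrite("pics/crop1.png",np.hstack([cv2.resize(c,(260,260)) for c in crops]))
E
```

```text
L disc (array([516.28785703, 253.28534362]), np.float64(30.00519541869728))
L mould ((515.6807861328125, 253.18951416015625), (103.2886734008789, 141.6009979248047), 49.99259567260742) [[428.20001220703125, 259.1000061035156], [536.7000122070312, 168.10000610351562], [603.0999755859375, 247.1999969482422], [494.70001220703125, 338.29998779296875]]
S disc (array([ 513.42725925, -236.02249859]), np.float64(22.339089190397477))
S mould ((513.82373046875, -236.1814422607422), (102.51229095458984, 145.3826904296875), 38.430362701416016) [[428.5, -211.10000610351562], [518.9000244140625, -325.0], [599.2000122070312, -261.29998779296875], [508.79998779296875, -147.39999389648438]]
B (array([489.77484416,  22.32439131]), np.float64(55.38827871963638))
```

View pics/crop1.png

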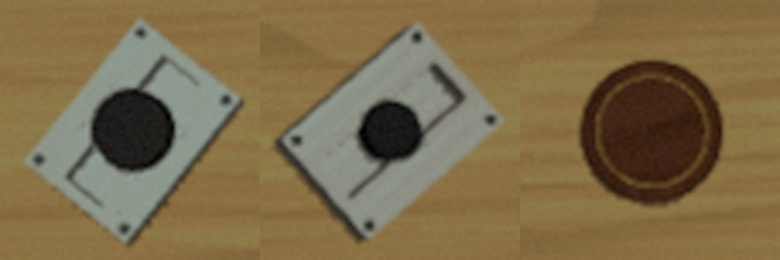

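The crop confirms the choice. The black disc in the left mould is about 60–62 mm across, so it is the larger one; the one on the right is about 45–46 mm. The base measures 110.8 mm, and the mould rectangles come out near 100×140. Now I'll start moving, passing over the small mould.

Emit:
arm_command([
  [-26,-40,0],
  [-52,-80,0],
  [-78,-120,0],
  [-104,-160,0],
  [-130,-200,0],
], yaw=[-0.1,-0.2,-0.3,-0.4,-0.5], claw=30, squeeze=40)

```text
time: 1.9
eef_pos: [385.2, -433.6, 231.6]
tool_rot: [0.94, -0.341, 0.0, 0.0]
wrist_force: [0.4, -0.5, -0.2]
width: 75.3
```

Emit:
arm_command([
  [-3,-44,0],
  [-6,-88,0],
  [-9,-132,0],
  [-11,-175,0],
  [-13,-215,0],
], yaw=[0,0,0,0,0])

```text
time: 2.4
eef_pos: [513.9, -260.3, 231.6]
tool_rot: [0.94, -0.342, 0.0, -0.0]
wrist_force: [-0.1, -0.7, -0.6]
width: 75.2
```

```bash
cat > w.py <<'E'
import sys
from station import arm
from h import *
import pickle
n=sys.argv[1]
s=arm.get_state(); pose=(s["eef_pos"],s["tool_rot"])
f=arm.grab_frame("wrist")
pickle.dump((f,pose),open(f"{n}.pkl","wb"))
print(s["time"],s["eef_pos"].round(1),s["tool_rot"].round(4),s["width"])
cv2.imwrite(f"pics/{n}.png",cv2.resize(f["color"][:,:,::-1],None,fx=1.5,fy=1.5,interpolation=cv2.INTER_CUBIC))
E
python3 w.py w1
```

```text
2.4 [ 513.9 -260.3  231.6] [ 9.396e-01 -3.422e-01  3.000e-04 -1.000e-04] 75.24008547863578
```

View pics/w1.png

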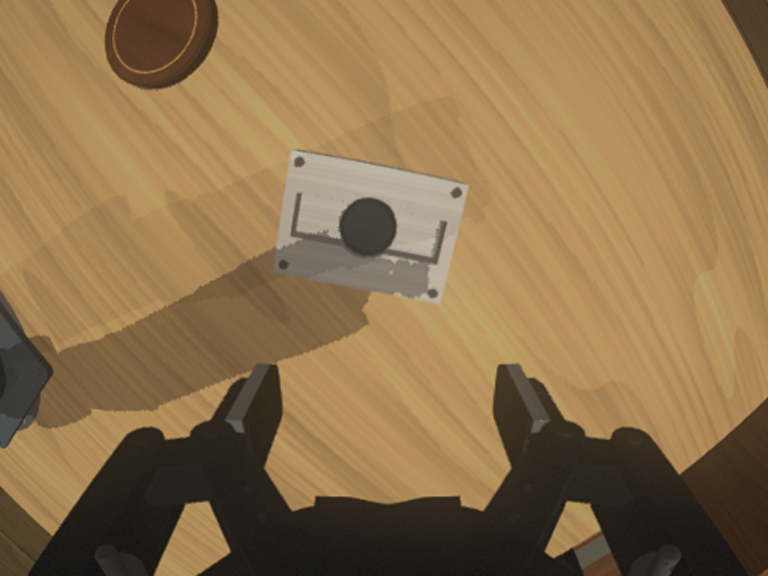

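The wrist view shows the small black disc at about (368,226) in its mould, with the base at upper left (160,38). I'll measure the disc from this view and cross-check.

```bash
cat > m.py <<'E'
import sys,pickle
from h import *
def disc(name,u,v,z,thr=75,win=50,view=True):
    f,pose=pickle.load(open(f"{name}.pkl","rb"))
    # u,v in 1.5x view coords
    u=int(u/1.5);v=int(v/1.5)
    y0=max(v-win,0);x0=max(u-win,0)
    c=f["color"][y0:v+win,x0:u+win,::-1]
    g=cv2.resize(cv2.cvtColor(c,cv2.COLOR_BGR2GRAY),None,fx=4,fy=4,interpolation=cv2.INTER_CUBIC)
    m=(g<thr).astype(np.uint8); m=cv2.morphologyEx(m,cv2.MORPH_OPEN,cv2.getStructuringElement(2,(61,61)))
    cs=[k for k in cv2.findContours(m,0,1)[0]]
    cs=max(cs,key=cv2.contourArea).reshape(-1,2)
    p=(cs+.5)/4-.5+[x0,y0]
    P=wtoz(f,pose,p,z); c0,r=circ(P)
    if view:
        o=cv2.cvtColor(g,cv2.COLOR_GRAY2BGR); cv2.drawContours(o,[cs.reshape(-1,1,2)],-1,(0,0,255),1); cv2.imwrite(f"pics/{name}_d.png",o)
    rms=np.std(np.linalg.norm(P[:,:2]-c0,axis=1))
    return c0,r,rms
if __name__=="__main__":
    a=sys.argv; print(disc(a[1],float(a[2]),float(a[3]),float(a[4]),float(a[5]) if len(a)>5 else 75))
E
for t in 60 70 80; do python3 m.py w1 368 226 30 $t; done
```

```text
(array([ 513.54944349, -235.99749913]), np.float64(21.91724158436926), np.float64(0.4576157277126675))
(array([ 513.41917539, -236.08979766]), np.float64(22.320714339746754), np.float64(0.5312830694932459))Traceback (most recent call last):
  File "m.py", line 20, in <module>
    a=sys.argv; print(disc(a[1],float(a[2]),float(a[3]),float(a[4]),float(a[5]) if len(a)>5 else 75))
                      ~~~~^^^^^^^^^^^^^^^^^^^^^^^^^^^^^^^^^^^^^^^^^^^^^^^^^^^^^^^^^^^^^^^^^^^^^^^^^^
  File "m.py", line 12, in disc
    cs=max(cs,key=cv2.contourArea).reshape(-1,2)
       ~~~^^^^^^^^^^^^^^^^^^^^^^^^
ValueError: max() iterable argument is empty
```

View pics/w1_d.png

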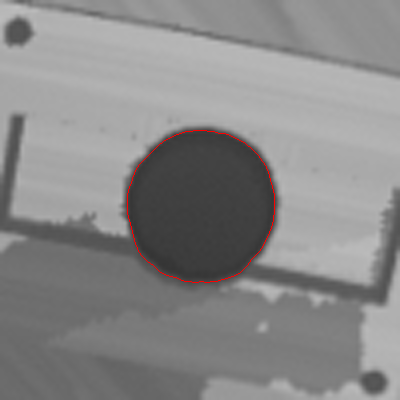

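Top and wrist views agree on the small disc at (513.5, -236.0). On to the large one, with a look at the base on the way.

Emit:
arm_command([
  [-31.5,-38,0],
  [-63,-76,0],
  [-94.5,-114,0],
  [-126,-152,0],
  [-157,-190,0],
], yaw=[0,0,0,0,0])

```text
time: 2.95
eef_pos: [514.6, -14.1, 231.6]
tool_rot: [0.939, -0.343, 0.0, -0.0]
wrist_force: [0.8, 0.6, 0.0]
width: 75.4
```

```bash
python3 w.py w2
```

```text
2.95 [514.6 -14.1 231.6] [ 9.395e-01 -3.426e-01  3.000e-04 -1.000e-04] 75.35959695717555
```

View pics/w2.png

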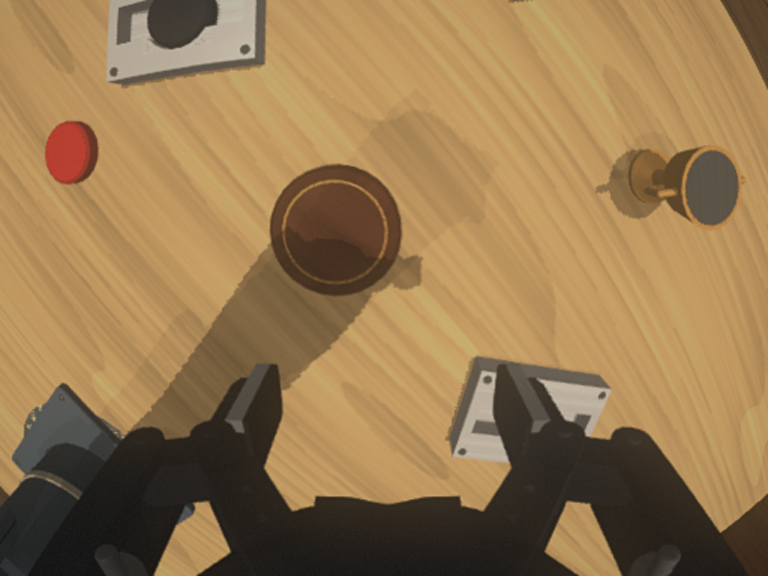

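Emit:
arm_command([
  [-31,-37,0],
  [-62,-75,0],
  [-93,-112,0],
  [-124,-150,0],
  [-155,-187,0],
], yaw=[0,0,0,0,0])

```text
time: 3.5
eef_pos: [516.6, 228.7, 231.5]
tool_rot: [0.939, -0.343, 0.0, -0.0]
wrist_force: [0.5, 0.0, -0.2]
width: 75.3
```

```bash
python3 w.py w3
```

```text
3.5 [516.6 228.7 231.5] [ 9.395e-01 -3.426e-01  3.000e-04 -2.000e-04] 75.30519962106648
```

View pics/w3.png

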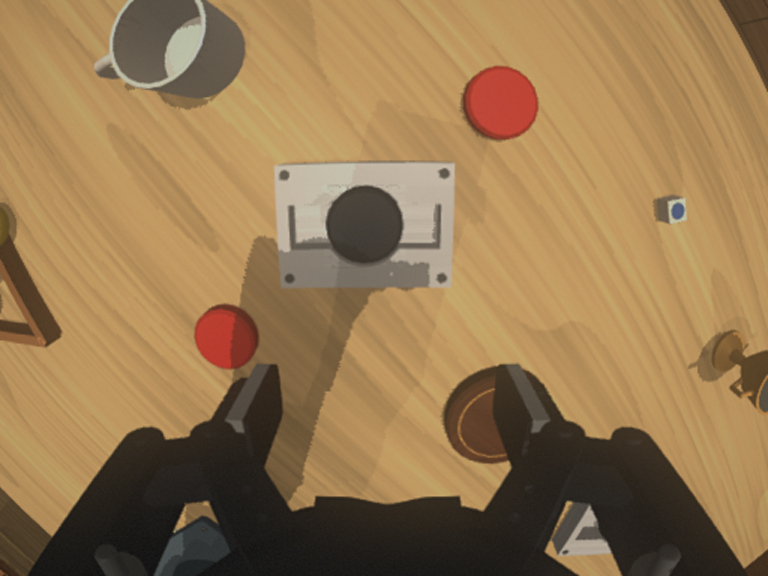

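In w2 the base is at (336,230) with its brass ring around it. In w3 the large black disc is at (365,224) in its mould, with screws at (284,175), (444,173), (289,278) and (442,278). The fingers line up with the slot.

```bash
for t in 55 62 70; do python3 m.py w3 365 224 30 $t; done
python3 - <<'E'
from h import *; import pickle
f,p=pickle.load(open("w3.pkl","rb"))
P=wtoz(f,p,np.array([(284,175),(444,173),(289,278),(442,278)])/1.5,30)[:,:2]
print(P.round(1).tolist(),P.mean(0)); d=P[1]-P[0]; e=P[3]-P[2]
print([np.degrees(np.arctan2(*v[::-1])) for v in (d,e)])
X=R.from_quat(p[1]).as_matrix(); print(np.degrees(np.arctan2(X[1,0],X[0,0])))
f1,p1=pickle.load(open("w1.pkl","rb"))
P=wtoz(f1,p1,np.array([(299,161),(457,193),(283,265),(433,293)])/1.5,30)[:,:2]
print("small",P.round(1).tolist(),P.mean(0),[np.degrees(np.arctan2(*v[::-1])) for v in (P[1]-P[0],P[3]-P[2])])
f,p=pickle.load(open("w2.pkl","rb"))
c=f["color"].astype(int)
# sample base in world
for z,r0,r1 in ((20,38,48),(20,48,62)):
  cen=np.array([489.8,22.3])
  for it in range(4):
    pts=[]
    for a in np.linspace(0,2*np.pi,180,endpoint=False):
        rr=np.arange(r0,r1,.25)
        W=np.c_[cen[0]+rr*np.cos(a),cen[1]+rr*np.sin(a),np.full(len(rr),z)]
        uv=wproj(f,p,W).astype(np.float32)
        v=cv2.remap(cv2.cvtColor(f["color"],cv2.COLOR_RGB2GRAY).astype(np.float32),uv[:,0].reshape(1,-1),uv[:,1].reshape(1,-1),cv2.INTER_LINEAR)[0]
        if r0==38: k=np.argmax(v)
        else: k=np.argmax(np.gradient(cv2.GaussianBlur(v.reshape(1,-1),(9,1),0)[0]))
        pts.append(W[k,:2])
    pts=np.array(pts); cc,r=circ(pts); res=np.abs(np.linalg.norm(pts-cc,axis=1)-r); cc,r=circ(pts[res<np.percentile(res,80)]); cen=cc
  print("base",cc,r)
E
```

```text
(array([512.94626008, 252.40384059]), np.float64(27.390880819385316), np.float64(2.1315008709572147))
[[493.9, 327.1], [589.2, 247.5], [439.8, 262.9], [535.4, 182.4]] [514.58202978 254.9556639 ]
[np.float64(-39.844914905561374), np.float64(-40.11038051395432)]
-40.0668118485407
small [[507.3, -161.9], [584.6, -260.1], [440.9, -215.0], [519.1, -312.1]] [ 512.99657583 -237.26839899] [np.float64(-51.786475309897156), np.float64(-51.119690305439946)]
base [488.96757807  23.43658053] 42.272479880869646
base [489.99885203  23.78851402] 54.518890187171365Traceback (most recent call last):
  File "m.py", line 20, in <module>
    a=sys.argv; print(disc(a[1],float(a[2]),float(a[3]),float(a[4]),float(a[5]) if len(a)>5 else 75))
                      ~~~~^^^^^^^^^^^^^^^^^^^^^^^^^^^^^^^^^^^^^^^^^^^^^^^^^^^^^^^^^^^^^^^^^^^^^^^^^^
  File "m.py", line 12, in disc
    cs=max(cs,key=cv2.contourArea).reshape(-1,2)
       ~~~^^^^^^^^^^^^^^^^^^^^^^^^
ValueError: max() iterable argument is empty
Traceback (most recent call last):
  File "m.py", line 20, in <module>
    a=sys.argv; print(disc(a[1],float(a[2]),float(a[3]),float(a[4]),float(a[5]) if len(a)>5 else 75))
                      ~~~~^^^^^^^^^^^^^^^^^^^^^^^^^^^^^^^^^^^^^^^^^^^^^^^^^^^^^^^^^^^^^^^^^^^^^^^^^^
  File "m.py", line 12, in disc
    cs=max(cs,key=cv2.contourArea).reshape(-1,2)
       ~~~^^^^^^^^^^^^^^^^^^^^^^^^
ValueError: max() iterable argument is empty
```

```bash
cat > pol.py <<'E'
import sys,pickle
from h import *
def polar(name,cen,z,r0,r1,mode="edge"):
    f,p=pickle.load(open(f"{name}.pkl","rb")); cen=np.array(cen,float)
    g=cv2.GaussianBlur(cv2.cvtColor(f["color"],cv2.COLOR_RGB2GRAY).astype(np.float32),(3,3),0.6)
    rr=np.arange(r0,r1,.2)
    for it in range(6):
        pts=[]
        for a in np.linspace(0,2*np.pi,240,endpoint=False):
            W=np.c_[cen[0]+rr*np.cos(a),cen[1]+rr*np.sin(a),np.full(len(rr),z)]
            uv=wproj(f,p,W).astype(np.float32)
            v=cv2.remap(g,uv[:,:1].T.copy(),uv[:,1:].T.copy(),cv2.INTER_LINEAR)[0]
            k=np.argmax(np.gradient(v)); 
            if np.gradient(v)[k]>2: pts.append(W[k,:2])
        pts=np.array(pts); keep=pts
        for _ in range(4):
            cc,r=circ(keep); res=np.abs(np.linalg.norm(pts-cc,axis=1)-r); keep=pts[res<max(1.0,1.5*np.median(res))]
        cen=cc
    return cc.round(2),round(float(r),2),len(keep),len(pts)
if __name__=="__main__":
    a=sys.argv; print(polar(a[1],(float(a[2]),float(a[3])),float(a[4]),float(a[5]),float(a[6])))
E
for z in 26.5 28; do python3 pol.py w3 515 253 $z 24 37; python3 pol.py w1 513.5 -236 $z 17 28; done; python3 pol.py w2 490 23 20 49 60; python3 m.py w3 365 224 30 80;  python3 m.py w3 365 224 30 75
```

```text
(array([515.06, 255.7 ]), 31.07, 200, 240)
(array([ 513.33, -236.09]), 23.07, 209, 240)
(array([515.2 , 255.96]), 30.87, 204, 240)
(array([ 513.57, -235.95]), 22.98, 203, 240)
(array([490.04,  23.75]), 54.5, 232, 240)
(array([515.07390396, 255.74623555]), np.float64(30.21081986801327), np.float64(0.6014921020152323))
(array([515.14677759, 255.81861987]), np.float64(30.006820240314834), np.float64(0.5610378430084152))
```

View pics/w3_d.png

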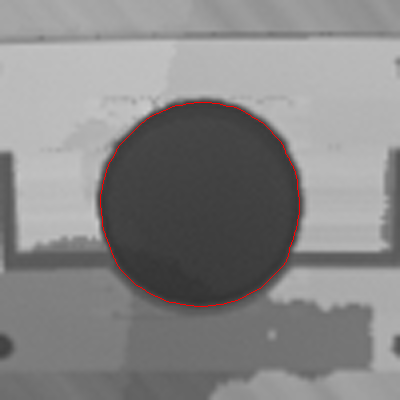

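Wrist view gives (515.1,255.7) and the top view (516.3,253.3), so I'll go closer and measure again.

Emit:
arm_command([
  [-6,-6,45],
  [-12,-13,90],
  [-18,-19,130],
  [-18,-19,165],
  [-18,-19,165],
], yaw=[0,0,0,0,0])

```text
time: 4.05
eef_pos: [512.5, 251.5, 62.3]
tool_rot: [0.94, -0.342, -0.002, 0.003]
wrist_force: [-0.1, -0.5, -0.4]
width: 75.1
```

```bash
python3 w.py w4; for z in 26.5 28 30; do python3 pol.py w4 515 255 $z 24 37;done
```

```text
4.05 [512.5 251.5  62.3] [ 0.9396 -0.3421 -0.0025  0.0029] 75.06801300920691
(array([515.01, 255.97]), 31.06, 237, 240)
(array([515.43, 256.46]), 30.8, 235, 240)
(array([515.98, 257.13]), 30.45, 234, 240)
```

View pics/w4.png

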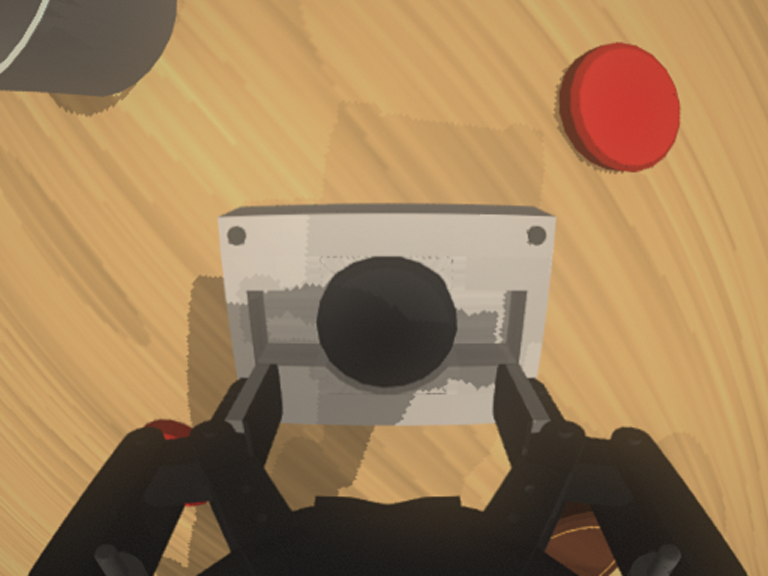

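The arm was still settling, so I'll hold briefly and measure again.

Emit:
arm_command([
  [0,0,0],
  [0,0,0],
  [0,0,0],
], yaw=[0,0,0])

```text
time: 4.4
eef_pos: [516.0, 253.5, 68.2]
tool_rot: [0.939, -0.343, 0.001, -0.001]
wrist_force: [-0.1, -0.7, 0.4]
width: 75.6
```

```bash
python3 w.py w5; for z in 26.5 28 30; do python3 pol.py w5 515 255 $z 24 37;done; for i in 1; do python3 - <<'E'
from h import *
from station import arm
import pickle
f,p=pickle.load(open("w5.pkl","rb"))
q=R.from_quat(p[1]); print(q.apply([0,0,1]),q.apply([1,0,0]))
t=np.array([515.2,255.8,0])-p[0]; print("tool shift",q.inv().apply(t)); 
# where fingers' midpoint at tip projects
print(wproj(f,p,[p[0]])*1.5)
print(arm.get_state()["wrist_force"])
E
done
```

```text
4.4 [516.  253.5  68.2] [ 0.9394 -0.3427  0.0011 -0.0011] 75.57649237351717
(array([515.07, 256.01]), 31.02, 230, 240)
(array([515.45, 256.47]), 30.77, 230, 240)
(array([516.03, 257.12]), 30.44, 226, 240)
[ 0.00274041  0.00136104 -0.99999532] [ 0.76512304 -0.64388294  0.0012204 ]
tool shift [-2.17398158 -1.041101   68.15352781]
[[388.35399195 375.85845654]]
[-0.40409322 -0.1527347   0.69209457]
```

View pics/w5.png

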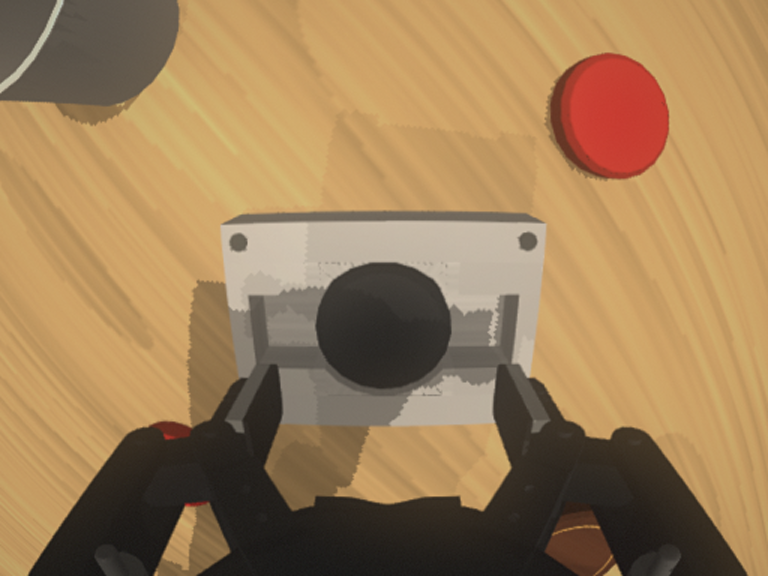

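Emit:
arm_command([
  [-2,-1,10],
  [-2,-1,20],
  [-2,-1,26],
  [-2,-1,26],
  [-2,-1,26],
], yaw=[0,0,0,0,0])

```text
time: 4.95
eef_pos: [513.9, 255.3, 39.9]
tool_rot: [0.94, -0.342, -0.0, 0.0]
wrist_force: [-0.1, 0.6, 0.3]
width: 75.2
```

```bash
python3 w.py w6; for z in 26.5; do python3 pol.py w6 515 256 $z 24 37;done
python3 - <<'E'
from h import *
import pickle
f,p=pickle.load(open("w6.pkl","rb"))
q=R.from_quat(p[1]); print(q.apply([0,0,1]))
t=np.array([515.1,256,0])-p[0]; print("tool shift",q.inv().apply(t));
E
```

```text
4.95 [513.9 255.3  39.9] [ 9.396e-01 -3.424e-01 -3.000e-04  3.000e-04] 75.24026265733956
(array([514.97, 255.91]), 31.01, 228, 240)
[-7.34575253e-04 -4.05641460e-04 -9.99999648e-01]
tool shift [ 0.50190197 -1.38649837 39.88364219]
```

View pics/w6.png

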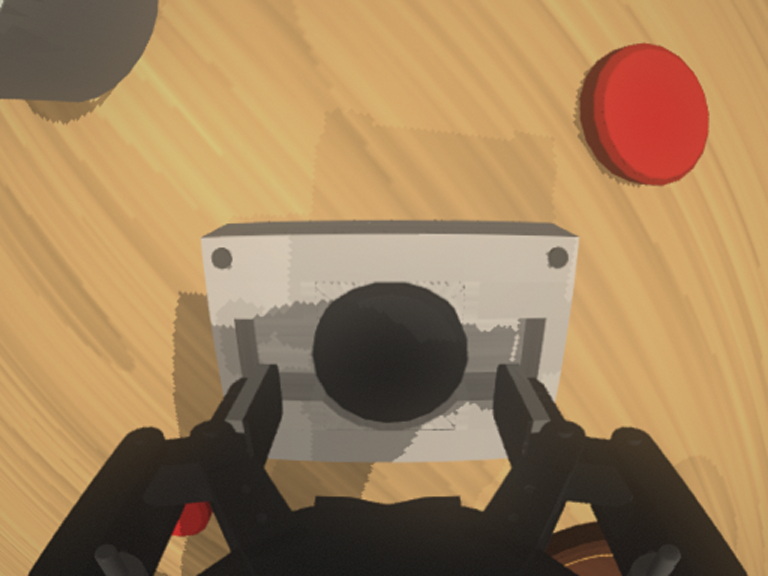

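Run:
```python
from h import *
import pickle
f,p=pickle.load(open("w6.pkl","rb"))
I=(np.zeros(3),np.array([0,0,0,1.]))
for uv,x in (((279,367),-37.6),((497,367),37.6),((262,365),-37.6),((515,365),37.6)):
    o,d=wray(f,I,np.array(uv)/1.5); t=(x-o[0])/d[0,0]; print(uv,(o+t*d[0]).round(1))
for y in(-11,11):
  for z in (0,-5,-10): print(y,z,(wproj(f,I,[[-37.6,y,z],[37.6,y,z]])*1.5).round(0).tolist())
c=f["color"][225:300,140:370,::-1]; cv2.imwrite("pics/w6c.png",cv2.resize(c,None,fx=3.4,fy=3.4,interpolation=cv2.INTER_CUBIC))
```

```text
(279, 367) [-37.6  -8.6 -10.2]
(497, 367) [37.6 -8.  -9.2]
(262, 365) [-37.6 -19.2 -28.9]
(515, 365) [ 37.6 -19.  -28.7]
-11 0 [[284.0, 348.0], [492.0, 348.0]]
-11 -5 [[282.0, 354.0], [495.0, 354.0]]
-11 -10 [[278.0, 360.0], [498.0, 360.0]]
11 0 [[290.0, 399.0], [486.0, 399.0]]
11 -5 [[287.0, 406.0], [489.0, 406.0]]
11 -10 [[285.0, 414.0], [492.0, 414.0]]
```

View pics/w6c.png

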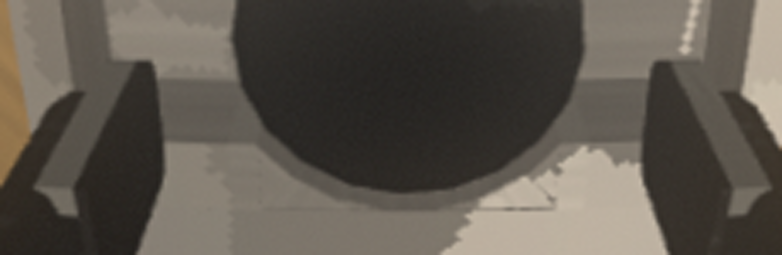

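The tips sit about 10 mm behind the TCP at 75 mm opening, which matches my linkage estimate. At 62 mm they should be about 5.5 mm behind. I'll descend to TCP z≈9, which puts the tips about 2.5 mm above the disc's underside.

Emit:
arm_command([
  [0.5,-1.4,8],
  [0.5,-1.4,16],
  [0.5,-1.4,24],
  [0.5,-1.4,31],
  [0.5,-1.4,31],
], yaw=[0,0,0,0,0])

```text
time: 5.5
eef_pos: [514.6, 255.7, 8.0]
tool_rot: [0.94, -0.342, -0.001, 0.001]
wrist_force: [0.3, -0.2, -0.3]
width: 75.2
```

Emit:
arm_command([
  [0,0,0],
  [0,0,0],
], yaw=[0,0])

```text
time: 5.7
eef_pos: [515.4, 256.2, 9.5]
tool_rot: [0.94, -0.342, 0.0, -0.0]
wrist_force: [0.1, 0.5, 0.7]
width: 75.4
```

Emit:
arm_command([
  [0,0,0],
  [0,0,0],
  [0,0,0],
  [0,0,0],
  [0,0,0],
], yaw=[0,0,0,0,0], claw=255, squeeze=40)

```text
time: 6.2
eef_pos: [515.5, 256.2, 10.0]
tool_rot: [0.94, -0.342, 0.0, -0.0]
wrist_force: [-1.0, -0.6, 6.2]
width: 59.9
```

Emit:
arm_command([
  [0,0,-2],
  [0,0,-5],
  [0,0,-10],
  [0,0,-20],
  [0,0,-30],
], yaw=[0,0,0,0,0])

```text
time: 6.7
eef_pos: [515.3, 256.1, 40.2]
tool_rot: [0.94, -0.342, -0.0, -0.0]
wrist_force: [0.3, 0.3, -0.4]
width: 59.7
```

```bash
python3 w.py w7
```

```text
6.7 [515.3 256.1  40.2] [ 0.9396 -0.3424 -0.     -0.    ] 59.68470511157939
```

View pics/w7.png

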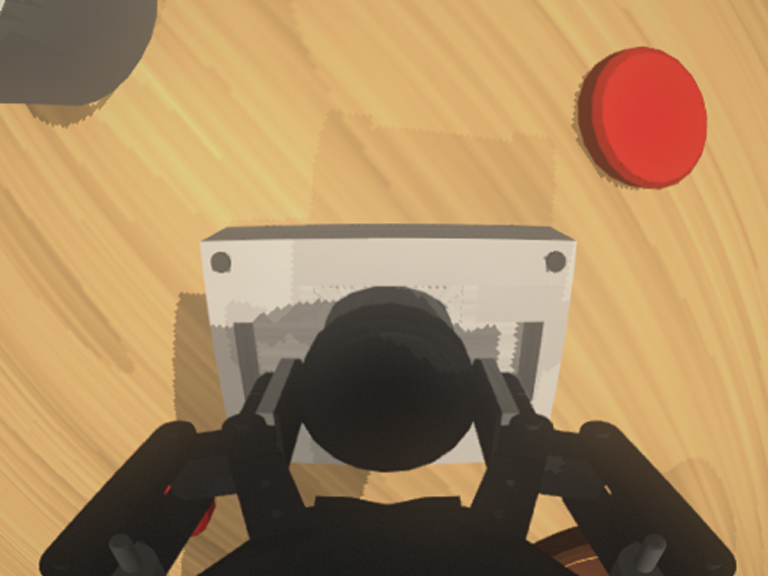

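The disc came up, held between the pads and centred at about (387,388). The opening reads 59.7 rather than 62, so I'll overlay the expected outline to check seating and tilt.

```bash
cat > ov.py <<'E'
import sys,pickle
from h import *
# overlay of disc in tool frame: name, D, centre x,y (tool), bottom z tool (neg up)
def ov(name,D,x,y,zb,out):
    f,p=pickle.load(open(f"{name}.pkl","rb")); I=(np.zeros(3),np.array([0,0,0,1.]))
    im=cv2.resize(f["color"][:,:,::-1],None,fx=3,fy=3,interpolation=cv2.INTER_CUBIC)
    im=cv2.convertScaleAbs(im,alpha=1.8,beta=20)
    a=np.linspace(0,2*np.pi,200)
    for r,z,col in ((D/2,zb,(0,255,0)),(D/2,zb-14.5,(0,255,255)),(D/2-3.5,zb-18,(0,0,255))):
        uv=(wproj(f,I,np.c_[x+r*np.cos(a),y+r*np.sin(a),np.full(200,z)])+.5)*3-.5
        cv2.polylines(im,[uv.astype(np.int32).reshape(-1,1,2)],True,col,1)
    cv2.imwrite(out,im[480:1080,380:1180])
a=sys.argv; ov(a[1],*map(float,a[2:6]),a[6])
E
python3 ov.py w7 62 0 0 -2.5 pics/ov7.png
```

View pics/ov7.png

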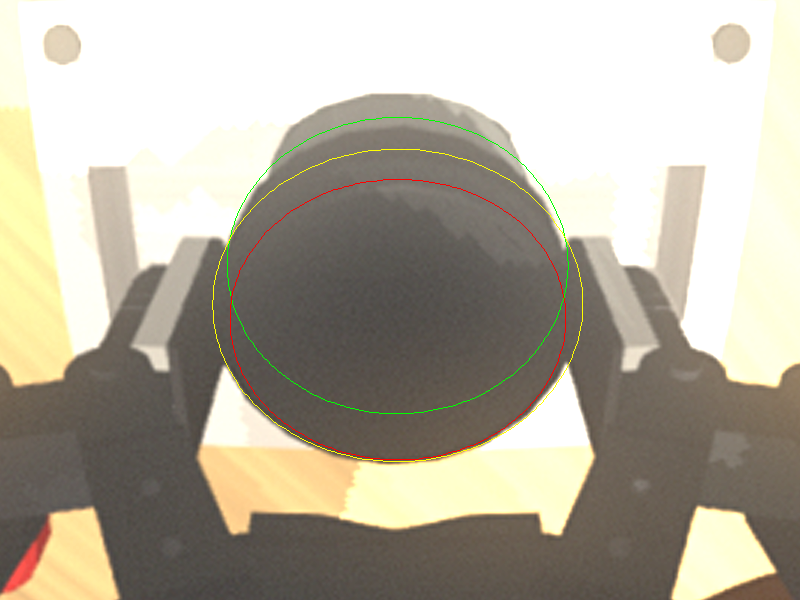

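Run:
```python
import pickle,cv2,numpy as np
f,p=pickle.load(open("w7.pkl","rb"))
c=f["color"][170:330,170:350,::-1].astype(float)
c=np.clip((c/110)**0.6*255,0,255).astype(np.uint8)
cv2.imwrite("pics/w7c.png",cv2.resize(c,None,fx=3.7,fy=3.7,interpolation=cv2.INTER_CUBIC))
```

```text
(no output)
```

View pics/w7c.png

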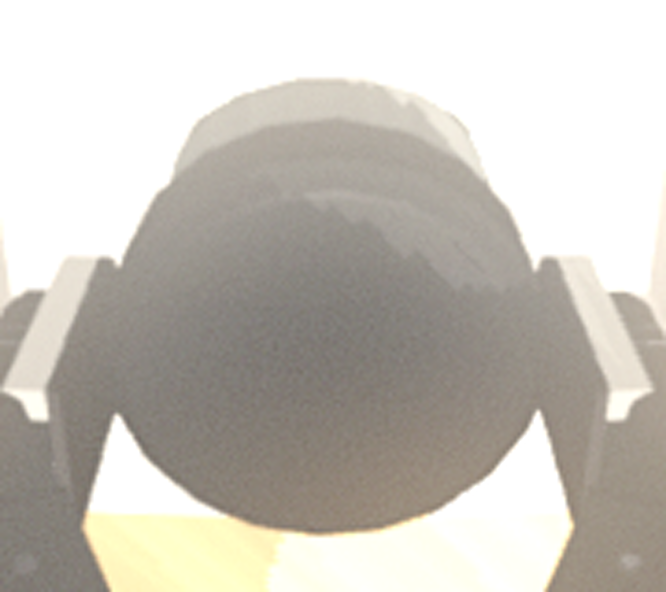

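The outline matches: bevel ring up, disc level and centred within about 1 mm in the jaws. I'll carry it to the base.

Emit:
arm_command([
  [0,0,-30],
  [10,15,-60],
  [36,54,-60],
  [65,97,-60],
  [92,138,-60],
], yaw=[0,0,0,0,0])

```text
time: 7.25
eef_pos: [497.0, 90.8, 100.1]
tool_rot: [0.94, -0.342, 0.001, -0.0]
wrist_force: [0.9, -1.2, -0.5]
width: 59.8
```

Emit:
arm_command([
  [22,33,0],
  [33,49,0],
  [38,56,0],
  [38,56,0],
  [38,56,0],
], yaw=[0,0,0,0,0])

```text
time: 7.75
eef_pos: [490.6, 26.4, 99.6]
tool_rot: [0.94, -0.342, 0.0, -0.001]
wrist_force: [-0.7, 0.4, -0.5]
width: 59.5
```

```bash
python3 w.py w8; python3 pol.py w8 490 23.5 20 48 62;python3 pol.py w8 490 23.5 20 50 59
```

```text
7.75 [490.6  26.4  99.6] [ 9.398e-01 -3.418e-01  2.000e-04 -6.000e-04] 59.53817573763795
(array([490.49,  25.27]), 54.12, 166, 170)
(array([490.5 ,  25.27]), 54.12, 157, 169)
```

View pics/w8.png

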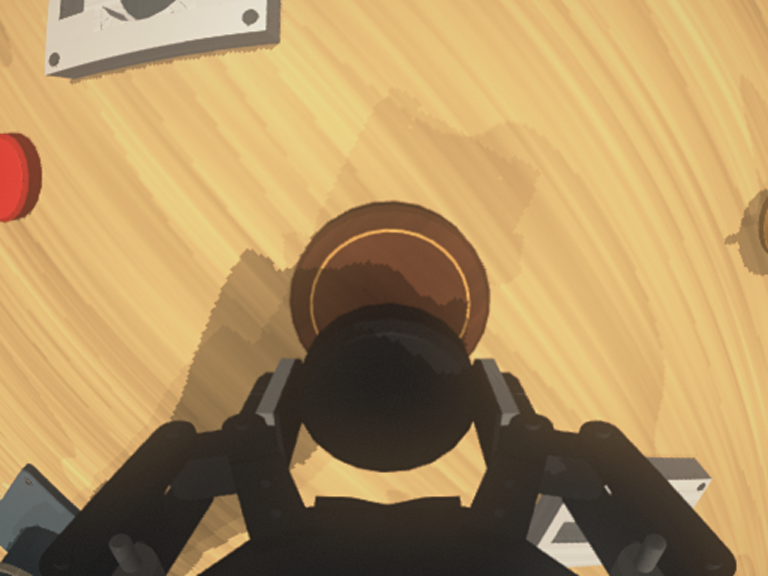

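Emit:
arm_command([
  [0,0,20],
  [0,0,40],
  [0,0,55],
  [0,0,62],
  [0,0,62],
], yaw=[0,0,0,0,0])

```text
time: 8.3
eef_pos: [489.8, 26.1, 36.6]
tool_rot: [0.94, -0.342, -0.001, 0.0]
wrist_force: [0.1, -0.8, -0.7]
width: 59.8
```

Emit:
arm_command([
  [0,0,0],
  [0,0,0],
], yaw=[0,0])

```text
time: 8.5
eef_pos: [490.6, 25.3, 38.0]
tool_rot: [0.94, -0.342, 0.001, -0.0]
wrist_force: [0.2, 0.1, -0.4]
width: 59.7
```

```bash
python3 w.py w9; python3 pol.py w9 490 23.5 20 48 62;python3 pol.py w9 490 23.5 20 50 59;python3 ov.py w9 62 0 0.7 -2.5 pics/ov9.png
```

```text
8.5 [490.6  25.3  38. ] [ 9.396e-01 -3.422e-01  5.000e-04 -3.000e-04] 59.71480961769374
(array([490.2 ,  24.94]), 54.6, 151, 229)
(array([490.55,  25.33]), 53.96, 121, 186)
```

View pics/w9.png

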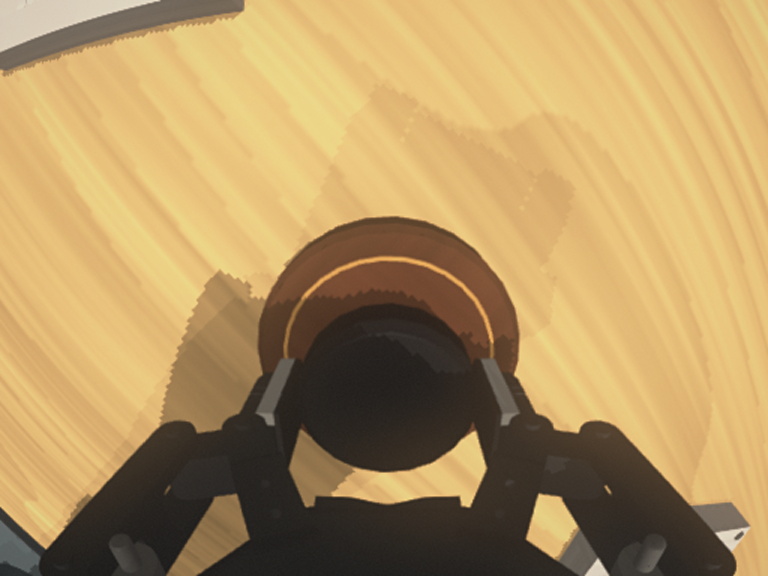

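View pics/ov9.png

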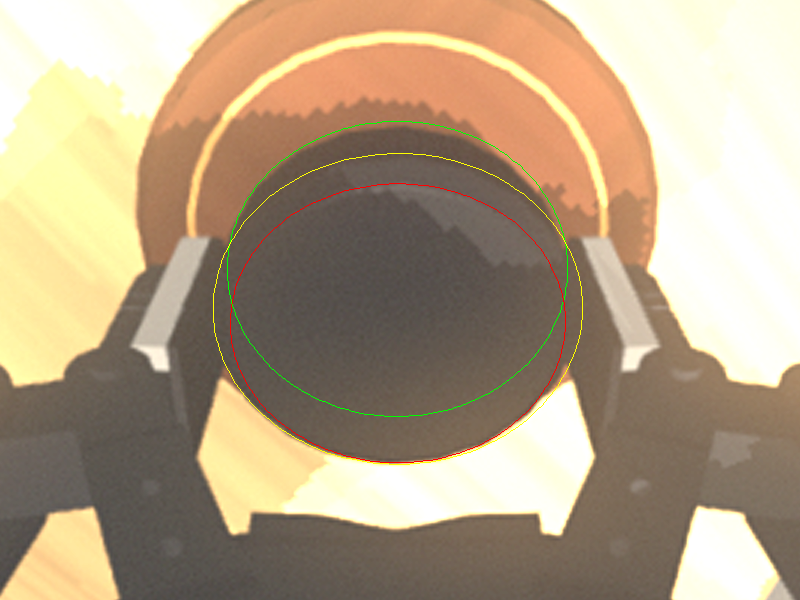

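Run:
```python
from h import *
import pickle
f,p=pickle.load(open("w9.pkl","rb")); g=cv2.cvtColor(f["color"],cv2.COLOR_RGB2GRAY)
from scipy.optimize import least_squares
c=f["color"].astype(int)
# brass: bright saturated pixels within base top
m=((c[:,:,0]>170)&(c[:,:,0]-c[:,:,2]>70)).astype(np.uint8)
ys,xs=np.nonzero(m[160:245,185:335]); uv=np.c_[xs+185,ys+160]
def fit(uv,z,r):
    P=wtoz(f,p,uv,z)[:,:2]
    s=least_squares(lambda q:np.hypot(P[:,0]-q[0],P[:,1]-q[1])-r,[490,24],loss="soft_l1",f_scale=.5)
    k=np.abs(s.fun)<1.5; return s.x,k.sum(),len(P)
# restrict to points close to ring
P=wtoz(f,p,uv,20)[:,:2]; d=np.hypot(P[:,0]-490.2,P[:,1]-24.5); k=(d>39)&(d<47)
ring=fit(uv[k],20,42.7); print("ring",ring)
pts=[]
for u in range(225,295,3):
    col=cv2.GaussianBlur(g,(3,3),0)[190:225,u].astype(float); k=np.argmin(np.gradient(col)); pts.append((u,190+k))
pts=np.array(pts); 
for zb in (38+1,40.5,42): 
    dd=fit(pts,zb,31); print("disc",zb,dd); q=R.from_quat(p[1]); print(" disc minus ring in tool",q.inv().apply(np.r_[dd[0]-ring[0],0])[:2])
print(pts[::4].tolist())
```

```text
ring (array([488.5637396,  23.0174257]), np.int64(497), 497)
disc 39 (array([488.78938851,  24.31212992]), np.int64(18), 24)
 disc minus ring in tool [-0.65990564 -1.1365301 ]
disc 40.5 (array([489.08869108,  24.75173501]), np.int64(18), 24)
 disc minus ring in tool [-0.71345206 -1.66564941]
disc 42 (array([489.38798748,  25.1924077 ]), np.int64(18), 24)
 disc minus ring in tool [-0.76768986 -2.19558224]
[[225, 197], [237, 205], [249, 203], [261, 202], [273, 204], [285, 208]]
```

Emit:
arm_command([
  [0.3,1.3,6],
  [0.3,1.3,12],
  [0.3,1.3,16],
  [0.3,1.3,17],
  [0.3,1.3,17],
], yaw=[0,0,0,0,0])

```text
time: 9.05
eef_pos: [489.3, 23.7, 20.0]
tool_rot: [0.94, -0.342, -0.0, 0.0]
wrist_force: [-0.1, 0.1, -1.2]
width: 59.5
```

Emit:
arm_command([
  [0,0,0],
  [0,0,0.5],
  [0,0,1],
  [0,0,1.5],
  [0,0,2],
], yaw=[0,0,0,0,0])

```text
time: 9.55
eef_pos: [489.5, 23.7, 18.3]
tool_rot: [0.94, -0.342, 0.0, -0.0]
wrist_force: [0.1, 0.3, -0.1]
width: 59.9
```

```bash
python3 w.py w10; python3 -c "
from station import arm
print(arm.get_state()['wrist_force'])"
```

```text
9.55 [489.5  23.7  18.3] [ 9.396e-01 -3.424e-01  1.000e-04 -0.000e+00] 59.926621053066334
[ 0.38604636 -0.49762472 -0.7207176 ]
```

View pics/w10.png

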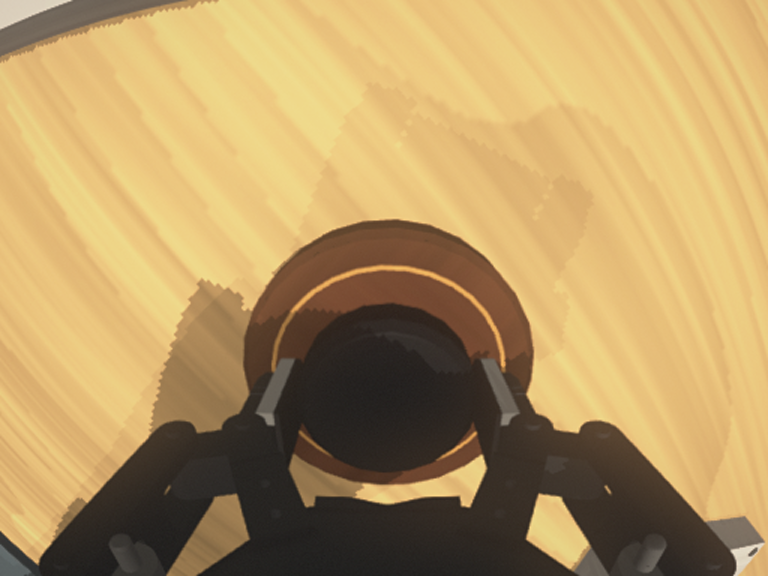

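The disc is about 1 mm above the base, with the brass ring visible in front (388,267) and behind (305,437)/(472,437). I'll measure the centring before touchdown.

Run:
```python
from h import *
import pickle
from scipy.optimize import least_squares
f,p=pickle.load(open("w10.pkl","rb")); g=cv2.cvtColor(f["color"],cv2.COLOR_RGB2GRAY)
c=f["color"].astype(int)
m=((c[:,:,0]>150)&(c[:,:,0]-c[:,:,2]>60))
ys,xs=np.nonzero(m); uv=np.c_[xs,ys]
P=wtoz(f,p,uv,20)[:,:2]; d=np.hypot(P[:,0]-489.5,P[:,1]-23.7); k=(d>40)&(d<46)
P=P[k]
s=least_squares(lambda q:np.hypot(P[:,0]-q[0],P[:,1]-q[1])-q[2],[489.5,23.7,43],loss="soft_l1",f_scale=.5); print("ring free r",s.x,len(P))
s2=least_squares(lambda q:np.hypot(P[:,0]-q[0],P[:,1]-q[1])-43,[489.5,23.7],loss="soft_l1",f_scale=.5); print(s2.x)
q=R.from_quat(p[1])
pts=[]
gb=cv2.GaussianBlur(g,(3,3),0)
for u in range(215,302,2):
    col=gb[188:240,u].astype(float); k=np.argmin(np.gradient(col)); pts.append((u,188+k))
pts=np.array(pts); D=wtoz(f,p,pts,20.8)[:,:2]
sd=least_squares(lambda w:np.hypot(D[:,0]-w[0],D[:,1]-w[1])-31,[489.5,23.7],loss="soft_l1",f_scale=.3); k=np.abs(sd.fun)<1
print("disc",sd.x,k.sum(),len(D))
for s_ in(s.x[:2],s2.x): print("disc-ring tool",q.inv().apply(np.r_[sd.x-s_,0]).round(2))
im=cv2.resize(f["color"][:,:,::-1],None,fx=3,fy=3,interpolation=cv2.INTER_CUBIC); im=cv2.convertScaleAbs(im,alpha=1.6,beta=15)
a=np.linspace(0,2*np.pi,200)
for cen,r,z,col in ((s.x,43,20,(255,0,0)),(sd.x,31,20.8,(0,255,0)),(sd.x,31,35.3,(0,255,255))):
    w=(wproj(f,p,np.c_[cen[0]+r*np.cos(a),cen[1]+r*np.sin(a),np.full(200,z)])+.5)*3-.5
    cv2.polylines(im,[w.astype(np.int32).reshape(-1,1,2)],True,col,1)
cv2.imwrite("pics/ov10.png",im[430:1030,380:1180])
```

```text
ring free r [488.90818601  23.21996924  42.35976326] 883
[488.33182704  22.82719606]
disc [487.97336918  23.15492861] 33 44
disc-ring tool [-0.67  0.65 -0.  ]
disc-ring tool [-0.49 -0.02 -0.  ]
```

View pics/ov10.png

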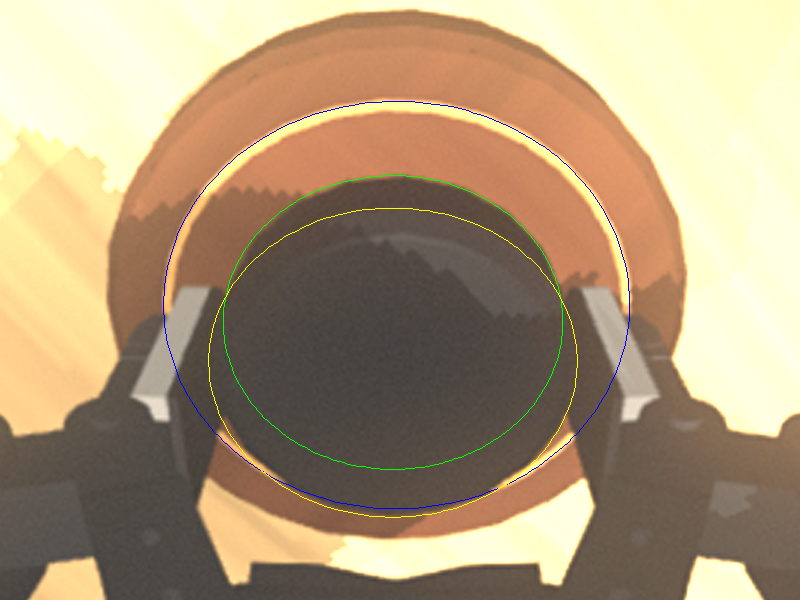

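The disc is centred on the ring to within 1 mm. Lowering to contact.

Emit:
arm_command([
  [0.3,0,0.5],
  [0.3,0,1.0],
  [0.3,0,1.0],
  [0.3,0,1.0],
], yaw=[0,0,0,0])

```text
time: 10.0
eef_pos: [489.6, 23.6, 17.9]
tool_rot: [0.94, -0.342, 0.0, 0.0]
wrist_force: [-3.0, -0.6, 11.4]
width: 60.1
```

Emit:
arm_command([
  [0,0,-0.3],
  [0,0,-0.3],
], yaw=[0,0])

```text
time: 10.2
eef_pos: [489.6, 23.6, 17.9]
tool_rot: [0.94, -0.342, 0.0, -0.0]
wrist_force: [-2.6, 0.3, 8.0]
width: 59.8
```

Emit:
arm_command([
  [0,0,0],
  [0,0,0],
  [0,0,0],
  [0,0,0],
], yaw=[0,0,0,0], claw=30)

```text
time: 10.6
eef_pos: [489.7, 23.5, 17.5]
tool_rot: [0.94, -0.342, -0.0, 0.0]
wrist_force: [0.3, 0.1, -0.9]
width: 75.6
```

Emit:
arm_command([
  [0,0,-5],
  [0,0,-15],
  [0,0,-30],
  [0,0,-50],
  [0,0,-80],
], yaw=[0,0,0,0,0])

```text
time: 11.1
eef_pos: [489.0, 23.5, 98.3]
tool_rot: [0.94, -0.342, -0.001, 0.0]
wrist_force: [0.6, -0.1, 0.2]
width: 75.3
```

```bash
python3 w.py w11; python3 pol.py w11 489.5 23.5 34.5 24 36; python3 pol.py w11 489.5 23.5 20 49 60;  python3 - <<'E'
from station import arm
import cv2
f=arm.grab_frame("top"); cv2.imwrite("pics/top2.png",cv2.resize(f["color"][:,:,::-1],None,fx=1.5,fy=1.5))
cv2.imwrite("pics/top2c.png",cv2.resize(f["color"][180:260,250:340,::-1],None,fx=7,fy=7,interpolation=cv2.INTER_CUBIC))
E
```

```text
11.1 [489.   23.5  98.3] [ 9.396e-01 -3.423e-01 -8.000e-04  3.000e-04] 75.31525625729309
(array([487.17,  25.05]), 33.27, 132, 191)
(array([490.13,  24.75]), 54.37, 235, 240)
```

View pics/w11.png

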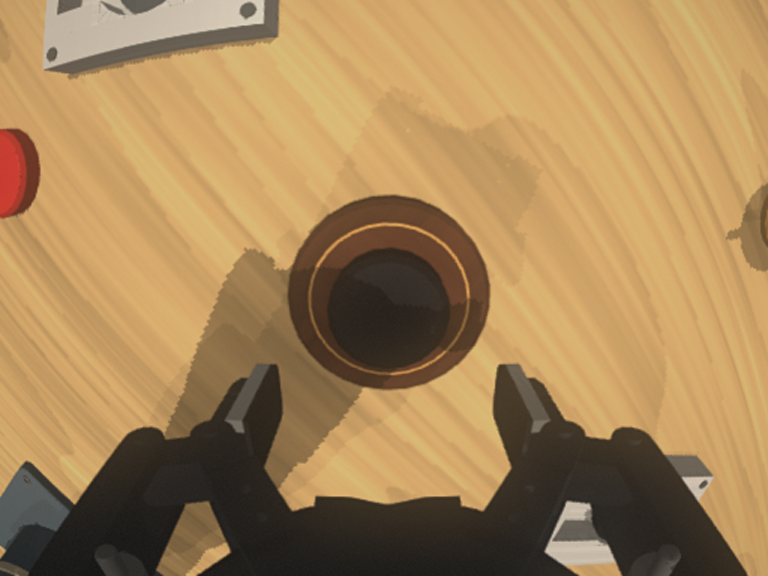

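The large disc now sits inside the brass ring on the base, with disc centre at about (388,308) in the picture. I'll check it with an overlay.

```bash
cat > st.py <<'E'
import sys,pickle
from h import *
# overlay stack: name cx cy out
n=sys.argv[1]; cx,cy=float(sys.argv[2]),float(sys.argv[3]); out=sys.argv[4]; zoom=5
f,p=pickle.load(open(f"{n}.pkl","rb"))
im=cv2.resize(f["color"][:,:,::-1],None,fx=zoom,fy=zoom,interpolation=cv2.INTER_CUBIC); im=np.clip((im/140.)**.6*255,0,255).astype(np.uint8)
a=np.linspace(0,2*np.pi,300)
L=[(55,20,(255,0,0)),(43,20,(255,0,0)),(31,20,(0,255,0)),(31,34.5,(0,255,255)),(27.5,38,(0,0,255))]
if len(sys.argv)>5: L+=[(23,38,(0,255,0)),(23,52.5,(0,255,255)),(19.5,56,(0,0,255))]
for r,z,col in L:
    w=(wproj(f,p,np.c_[cx+r*np.cos(a),cy+r*np.sin(a),np.full(300,z)])+.5)*zoom-.5
    cv2.polylines(im,[w.astype(np.int32).reshape(-1,1,2)],True,col,1)
c=wproj(f,p,[[cx,cy,20]])[0]*zoom; x,y=int(c[0]),int(c[1])
cv2.imwrite(out,im[max(0,y-300):y+300,max(0,x-390):x+390])
E
python3 st.py w11 490.1 24.4 pics/st11.png
```

```text
(no output)
```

View pics/st11.png

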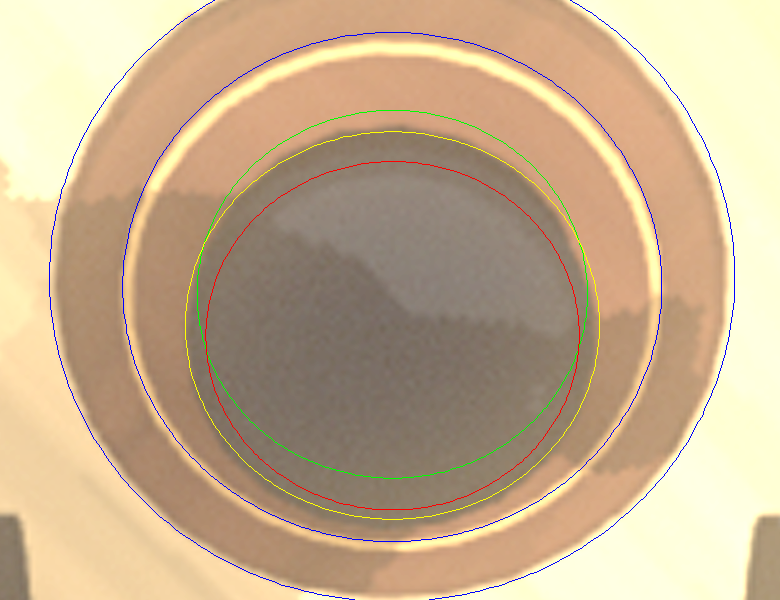

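View pics/top2c.png

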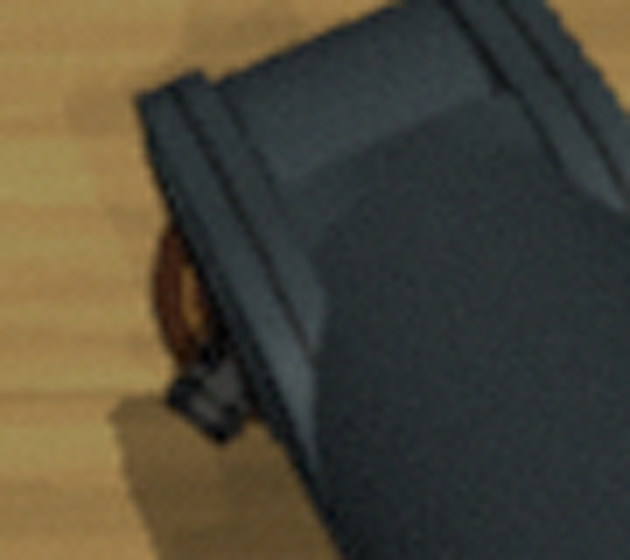

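```bash
cat > seg.py <<'E'
import sys,pickle
from h import *
from scipy.optimize import least_squares
n=sys.argv[1]; cx,cy=float(sys.argv[2]),float(sys.argv[3])
f,p=pickle.load(open(f"{n}.pkl","rb"))
c=cv2.GaussianBlur(f["color"],(3,3),0.7).astype(np.float32)
z=5; x0,y0=[int(v) for v in wproj(f,p,[[cx,cy,25]])[0]-60]
k=cv2.resize(c[y0:y0+120,x0:x0+120],None,fx=z,fy=z,interpolation=cv2.INTER_CUBIC)
ratio=k[:,:,0]/(k[:,:,2]+3); m=((ratio<float(sys.argv[4]) if len(sys.argv)>4 else ratio<1.45)).astype(np.uint8)
m=cv2.morphologyEx(m,cv2.MORPH_OPEN,np.ones((15,15))); m=cv2.morphologyEx(m,cv2.MORPH_CLOSE,np.ones((15,15)))
cs=max(cv2.findContours(m,0,1)[0],key=cv2.contourArea).reshape(-1,2)
o=np.clip((k/140)**.6*255,0,255).astype(np.uint8)[:,:,::-1].copy(); cv2.polylines(o,[cs.reshape(-1,1,2)],True,(0,0,255),1)
obs=(cs+.5)/z-.5+[x0,y0]
def sil(q):
    a=np.linspace(0,2*np.pi,240)
    pts=np.vstack([wproj(f,p,np.c_[q[0]+r*np.cos(a),q[1]+r*np.sin(a),np.full(240,h)]) for r,h in((31,20),(31,34.5),(27.5,38))])
    return cv2.convexHull(pts.astype(np.float32))
def res(q):
    H=sil(q); return np.array([cv2.pointPolygonTest(H,(float(u),float(v)),True) for u,v in obs[::6]])
s=least_squares(res,[cx,cy],loss="soft_l1",f_scale=.5,diff_step=1e-4)
print("disc centre",s.x,"mean res px",s.fun.mean(),s.fun.std())
H=((sil(s.x).reshape(-1,2)-[x0,y0]+.5)*z-.5).astype(np.int32); cv2.polylines(o,[H.reshape(-1,1,2)],True,(0,255,0),1)
cv2.imwrite(f"pics/{n}_seg.png",o)
E
python3 seg.py w11 489.5 24; python3 pol.py w11 490 24 20 49 60
```

```text
disc centre [489.33314613  29.65577085] mean res px 5.774068683980549 4.8035522862822315
(array([490.06,  24.75]), 54.33, 234, 240)
```

View pics/w11_seg.png

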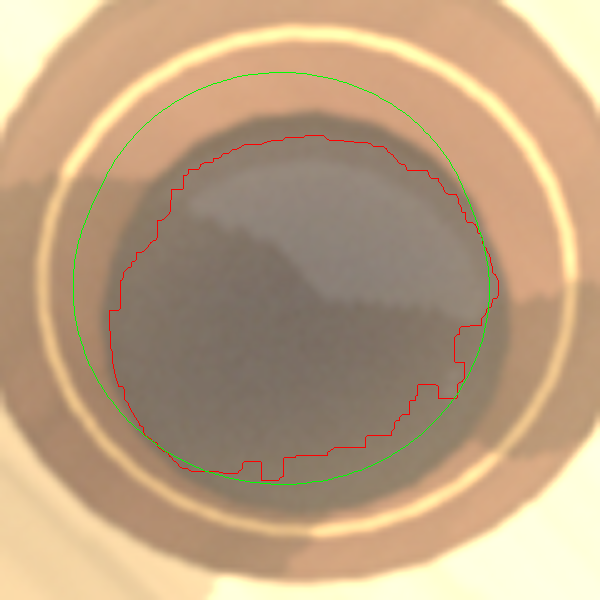

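By eye from the crop, the disc centre is at about (308, 313) and the ring centre at about (307, 281). After allowing for parallax the disc is roughly 0.8 mm off centre. (The automatic colour segmentation failed, so I'm ignoring its number.) Now the small disc.

Emit:
arm_command([
  [33,33,0],
  [66,66,0],
  [99,99,0],
  [132,131,0],
  [165,163,0],
], yaw=[0.04,0.08,0.12,0.16,0.2], claw=55)

```text
time: 11.7
eef_pos: [510.9, -209.3, 97.9]
tool_rot: [0.9, -0.435, 0.0, -0.0]
wrist_force: [1.4, -0.1, -0.2]
width: 67.0
```

Emit:
arm_command([
  [8,12,10],
  [16,24,25],
  [16,24,35],
  [16,24,35],
  [16,24,35],
], yaw=[0,0,0,0,0])

```text
time: 12.2
eef_pos: [502.8, -233.3, 62.7]
tool_rot: [0.901, -0.434, -0.0, -0.0]
wrist_force: [-0.7, -0.7, 0.1]
width: 67.3
```

```bash
python3 w.py w12; for z in 26.5 28; do python3 pol.py w12 513.5 -236 $z 17 28;done
python3 - <<'E'
from h import *
import pickle
f,p=pickle.load(open("w12.pkl","rb"))
q=R.from_quat(p[1]); X=q.as_matrix(); print(np.degrees(np.arctan2(X[1,0],X[0,0])))
print("shift",q.inv().apply(np.array([513.4,-236,0])-p[0]))
E
```

```text
12.2 [ 502.8 -233.3   62.7] [ 9.011e-01 -4.337e-01 -2.000e-04 -4.000e-04] 67.25339947593146
(array([ 513.47, -236.23]), 23.03, 236, 240)
(array([ 513.9 , -235.78]), 22.83, 236, 240)
-51.40049357049413
shift [ 8.78935463 -6.57769547 62.69382934]
```

View pics/w12.png

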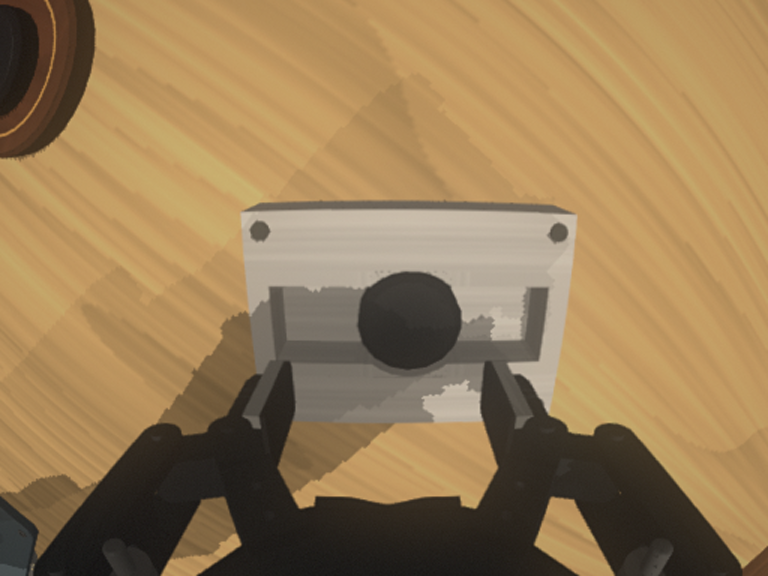

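The small disc is at about (410,320), measured (513.4,-236.1), consistent with both earlier views. Aligning over it.

Emit:
arm_command([
  [4.5,-3,8],
  [8.8,-6.5,16],
  [8.8,-6.5,23],
  [8.8,-6.5,23],
  [8.8,-6.5,23],
], yaw=[0,0,0,0,0])

```text
time: 12.75
eef_pos: [512.6, -237.5, 39.2]
tool_rot: [0.901, -0.434, -0.0, 0.0]
wrist_force: [0.1, 0.1, -0.2]
width: 67.0
```

Emit:
arm_command([
  [0,0,0],
  [0,0,0],
], yaw=[0,0])

```text
time: 12.95
eef_pos: [512.9, -237.8, 39.8]
tool_rot: [0.901, -0.435, 0.0, -0.0]
wrist_force: [-0.7, -0.3, 0.4]
width: 67.2
```

```bash
python3 w.py w13; for z in 26.5 28; do python3 pol.py w13 513.5 -236 $z 17 28;done
python3 - <<'E'
from h import *
import pickle
f,p=pickle.load(open("w13.pkl","rb"))
q=R.from_quat(p[1]); X=q.as_matrix(); print(np.degrees(np.arctan2(X[1,0],X[0,0])))
print("shift",q.inv().apply(np.array([513.45,-236.1,0])-p[0]))
E
```

```text
12.95 [ 512.9 -237.8   39.8] [ 9.006e-01 -4.346e-01  2.000e-04 -0.000e+00] 67.16419017761558
(array([ 513.32, -236.27]), 23.02, 240, 240)
(array([ 513.88, -235.78]), 22.79, 237, 240)
-51.514703773408584
shift [-1.02000662 -1.44162956 39.84605938]
```

View pics/w13.png

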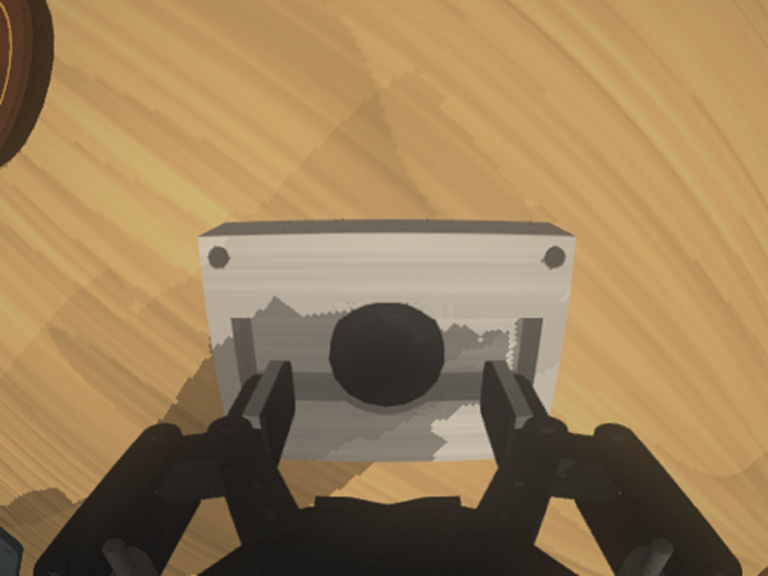

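Emit:
arm_command([
  [-0.6,-1.3,8],
  [-0.6,-1.3,16],
  [-0.6,-1.3,24],
  [-0.6,-1.3,28],
  [-0.6,-1.3,28],
], yaw=[0,0,0,0,0])

```text
time: 13.5
eef_pos: [513.0, -236.2, 10.6]
tool_rot: [0.901, -0.434, -0.001, 0.0]
wrist_force: [0.0, -0.2, 0.0]
width: 66.9
```

Emit:
arm_command([
  [0,0,0],
  [0,0,0],
], yaw=[0,0])

```text
time: 13.7
eef_pos: [513.7, -236.5, 11.8]
tool_rot: [0.901, -0.435, 0.0, -0.0]
wrist_force: [-0.2, 0.5, 0.7]
width: 67.1
```

Emit:
arm_command([
  [0,0,0],
  [0,0,0],
  [0,0,0],
  [0,0,0],
  [0,0,0],
], yaw=[0,0,0,0,0], claw=255, squeeze=40)

```text
time: 14.2
eef_pos: [513.7, -236.6, 12.2]
tool_rot: [0.901, -0.435, 0.0, 0.0]
wrist_force: [-0.1, 1.1, 6.0]
width: 44.0
```

Emit:
arm_command([
  [0,0,-2],
  [0,0,-5],
  [0,0,-10],
  [0,0,-20],
  [0,0,-30],
], yaw=[0,0,0,0,0])

```text
time: 14.7
eef_pos: [513.5, -236.4, 42.5]
tool_rot: [0.901, -0.434, -0.0, 0.0]
wrist_force: [1.4, -0.1, -0.0]
width: 44.1
```

```bash
python3 w.py w14;python3 ov.py w14 46 0 0 0 pics/ov14.png
```

```text
14.7 [ 513.5 -236.4   42.5] [ 0.9007 -0.4345 -0.      0.    ] 44.05383695292208
```

View pics/ov14.png

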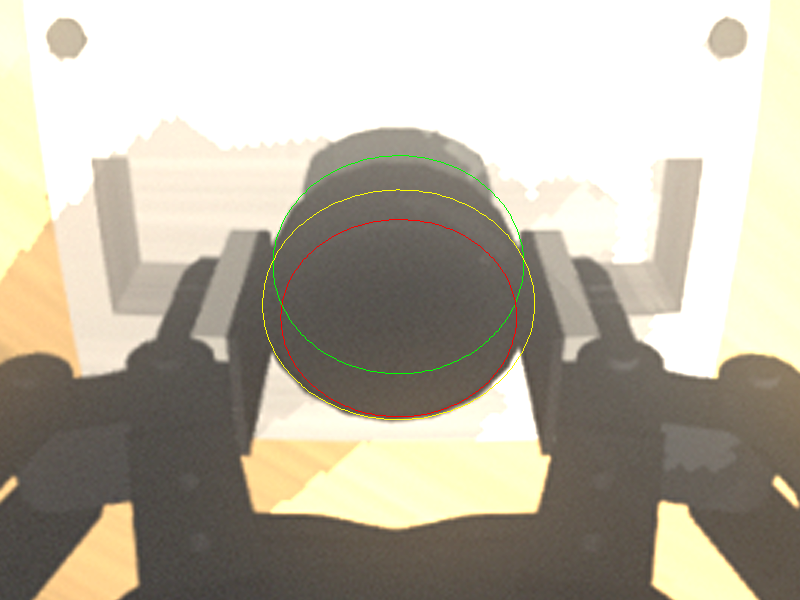

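The small disc is held level with its bevel up. I'll carry it to the stack, turning the wrist back so any camera or tool offset cancels between the two placements.

Emit:
arm_command([
  [-10,-6,-38],
  [-42,-27,-60],
  [-80,-52,-72],
  [-119,-78,-75],
  [-158,-103,-75],
], yaw=[-0.04,-0.08,-0.12,-0.16,-0.2])

```text
time: 15.25
eef_pos: [496.2, -47.1, 118.0]
tool_rot: [0.94, -0.342, 0.001, -0.0]
wrist_force: [1.3, -0.7, -1.2]
width: 43.9
```

Emit:
arm_command([
  [-30,-30,0],
  [-45,-45,0],
  [-51,-51,0],
  [-51,-51,0],
  [-51,-51,0],
], yaw=[0,0,0,0,0])

```text
time: 15.75
eef_pos: [489.8, 21.7, 116.7]
tool_rot: [0.939, -0.343, 0.0, 0.0]
wrist_force: [-0.2, -1.2, -0.1]
width: 44.1
```

Emit:
arm_command([
  [0,0,15],
  [0,0,35],
  [0,0,50],
  [0,0,58],
  [0,0,58],
], yaw=[0,0,0,0,0])

```text
time: 16.25
eef_pos: [489.1, 21.8, 57.7]
tool_rot: [0.939, -0.343, -0.001, 0.001]
wrist_force: [0.4, -0.1, -0.5]
width: 44.3
```

Emit:
arm_command([
  [0,0,0],
  [0,0,0],
  [0,0,0],
], yaw=[0,0,0])

```text
time: 16.55
eef_pos: [490.0, 23.1, 59.2]
tool_rot: [0.94, -0.343, 0.001, -0.0]
wrist_force: [0.6, 0.6, 0.0]
width: 44.0
```

```bash
python3 w.py w15
python3 - <<'E'
from h import *
import pickle
f,p=pickle.load(open("w15.pkl","rb"))
q=R.from_quat(p[1]); X=q.as_matrix(); print(np.degrees(np.arctan2(X[1,0],X[0,0])))
print("shift",q.inv().apply(np.array([489.3,23.3,38.2])-p[0]))
E
```

```text
16.55 [490.   23.1  59.2] [ 9.395e-01 -3.425e-01  5.000e-04 -2.000e-04] 43.98124280725151
-40.0619541321592
shift [-0.71324431  0.32062429 21.02027902]
```

View pics/w15.png

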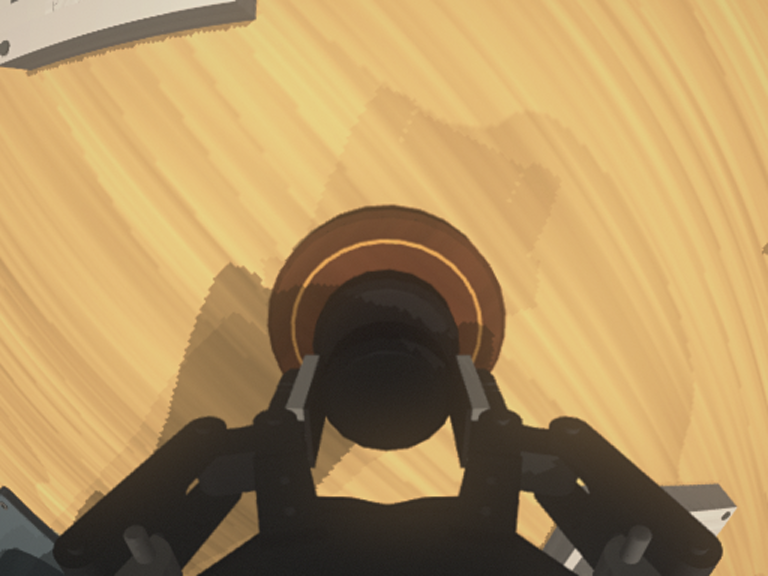

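Emit:
arm_command([
  [-0.4,0.3,7],
  [-0.4,0.3,13],
  [-0.4,0.3,17],
  [-0.4,0.3,18.5],
  [-0.4,0.3,18.5],
], yaw=[0,0,0,0,0])

```text
time: 17.1
eef_pos: [488.9, 23.3, 39.7]
tool_rot: [0.94, -0.342, -0.0, 0.0]
wrist_force: [0.8, -1.2, 0.4]
width: 44.0
```

Emit:
arm_command([
  [0,0,0],
  [0,0,0.5],
  [0,0,0.5],
], yaw=[0,0,0])

```text
time: 17.4
eef_pos: [489.2, 23.2, 39.7]
tool_rot: [0.94, -0.342, 0.0, -0.0]
wrist_force: [0.2, -0.5, -0.0]
width: 44.1
```

```bash
python3 w.py w16
python3 - <<'E'
from h import *
import pickle
f,p=pickle.load(open("w16.pkl","rb"))
q=R.from_quat(p[1])
print("shift",q.inv().apply(np.array([489.3,23.3,38.2])-p[0]))
z=4;im=cv2.resize(f["color"][:,:,::-1],None,fx=z,fy=z,interpolation=cv2.INTER_CUBIC); im=np.clip((im/110.)**.6*255,0,255).astype(np.uint8)
a=np.linspace(0,2*np.pi,300)
T=np.array([489.4,23.5]); S=p[0][:2]; zb=p[0][2]-0.2
for cen,r,h,col in ((T,43,20,(255,0,0)),(T,31,20,(0,255,0)),(T,31,34.5,(0,255,255)),(T,27.5,38,(0,0,255)),(S,23,zb,(0,255,0)),(S,23,zb+14.5,(0,255,255)),(S,19.5,zb+18,(0,0,255))):
    w=(wproj(f,p,np.c_[cen[0]+r*np.cos(a),cen[1]+r*np.sin(a),np.full(300,h)])+.5)*z-.5
    cv2.polylines(im,[w.astype(np.int32).reshape(-1,1,2)],True,col,1)
cv2.imwrite("pics/ov16.png",im[640:1240,640:1430])
E
```

```text
17.4 [489.2  23.2  39.7] [ 9.395e-01 -3.424e-01  1.000e-04 -1.000e-04] 44.13677751239821
shift [ 0.04507961 -0.13125274  1.50183359]
```

View pics/ov16.png

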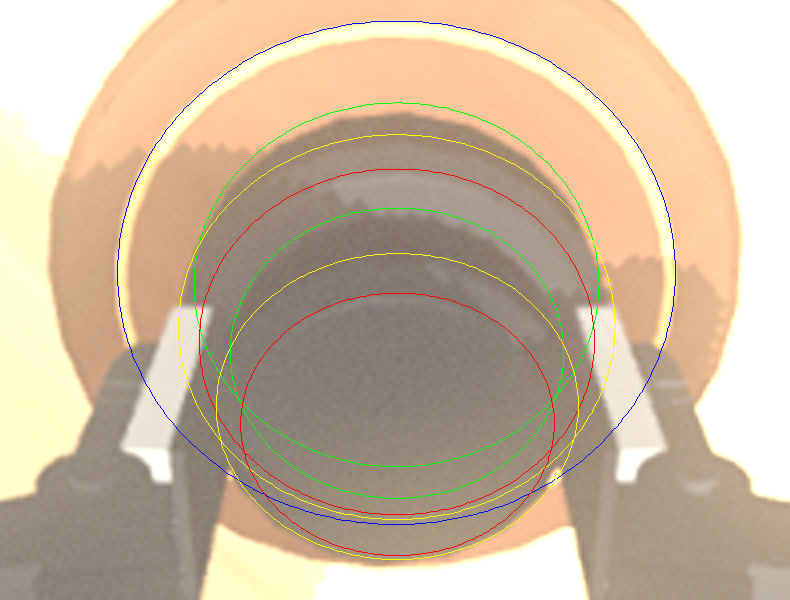

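Both discs sit about 10 px below their predicted outlines, by the same amount, so they line up with each other. Lowering to contact.

Emit:
arm_command([
  [0,0,0.5],
  [0,0,1.0],
  [0,0,1.5],
  [0,0,1.8],
  [0,0,1.8],
], yaw=[0,0,0,0,0])

```text
time: 17.95
eef_pos: [489.2, 23.2, 38.2]
tool_rot: [0.94, -0.342, 0.0, -0.0]
wrist_force: [-2.2, -0.5, 6.2]
width: 43.9
```

Contact at TCP z 38.2, exactly as expected, at 6 N. I'll release by opening gently and then rise.

Emit:
arm_command([
  [0,0,-0.2],
  [0,0,-0.2],
], yaw=[0,0])

```text
time: 18.15
eef_pos: [489.2, 23.2, 38.2]
tool_rot: [0.94, -0.342, 0.0, -0.0]
wrist_force: [-0.9, -0.3, 5.0]
width: 43.9
```

Emit:
arm_command([
  [0,0,0],
  [0,0,0],
  [0,0,0],
  [0,0,0],
  [0,0,0],
], yaw=[0,0,0,0,0], claw=55)

```text
time: 18.65
eef_pos: [489.1, 23.3, 37.9]
tool_rot: [0.94, -0.342, -0.0, -0.0]
wrist_force: [1.1, -0.2, 0.2]
width: 67.1
```

Emit:
arm_command([
  [0,0,-5],
  [0,0,-15],
  [0,0,-30],
  [0,0,-55],
  [0,0,-80],
], yaw=[0,0,0,0,0])

```text
time: 19.15
eef_pos: [488.8, 23.3, 119.5]
tool_rot: [0.94, -0.342, -0.0, -0.0]
wrist_force: [-0.0, 0.3, -0.1]
width: 66.6
```

```bash
python3 w.py w17; python3 st.py w17 489.5 23.7 pics/st17.png s
```

```text
19.15 [488.8  23.3 119.5] [ 9.396e-01 -3.423e-01 -2.000e-04 -0.000e+00] 66.6241077563263
```

View pics/st17.png

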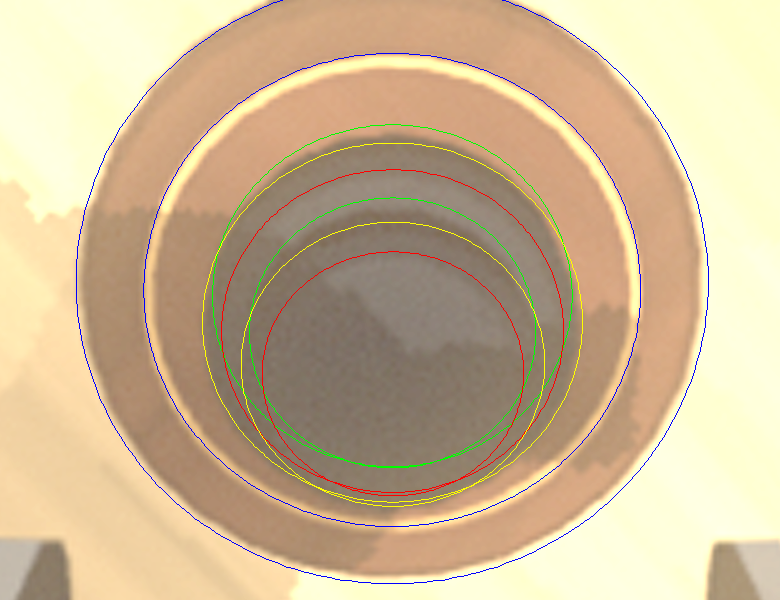

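Emit:
arm_command([
  [33,33,-15],
  [66,66,-30],
  [99,99,-40],
  [130,130,-40],
  [160,160,-40],
], yaw=[0,0,0,0,0])

```text
time: 19.7
eef_pos: [508.7, -204.4, 159.4]
tool_rot: [0.939, -0.343, 0.001, 0.0]
wrist_force: [0.1, 0.0, 0.5]
width: 67.3
```

```bash
python3 w.py w18
python3 - <<'E'
from station import arm
import cv2
f=arm.grab_frame("top"); cv2.imwrite("pics/top3.png",cv2.resize(f["color"][:,:,::-1],None,fx=1.5,fy=1.5))
c=f["color"][175:265,245:340,::-1]
cv2.imwrite("pics/top3c.png",cv2.resize(cv2.convertScaleAbs(c,alpha=2,beta=20),None,fx=6,fy=6,interpolation=cv2.INTER_CUBIC))
f=arm.grab_frame("scene"); cv2.imwrite("pics/scene3.png",cv2.resize(f["color"][:,:,::-1],None,fx=1.5,fy=1.5))
E
```

```text
19.7 [ 508.7 -204.4  159.4] [ 9.394e-01 -3.427e-01  9.000e-04  0.000e+00] 67.25882145281942
```

View pics/top3c.png

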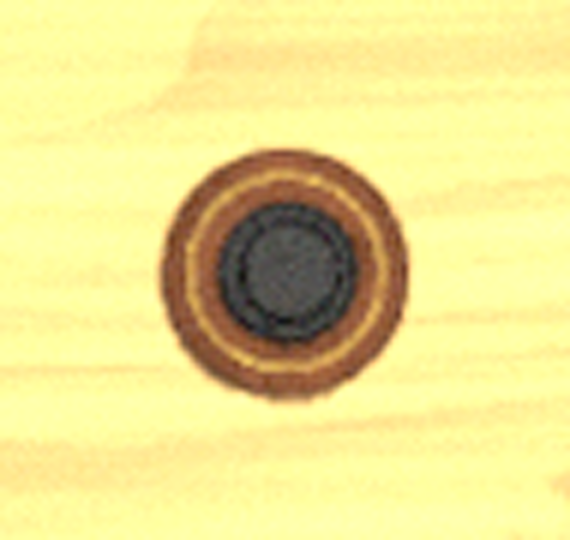

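View pics/scene3.png

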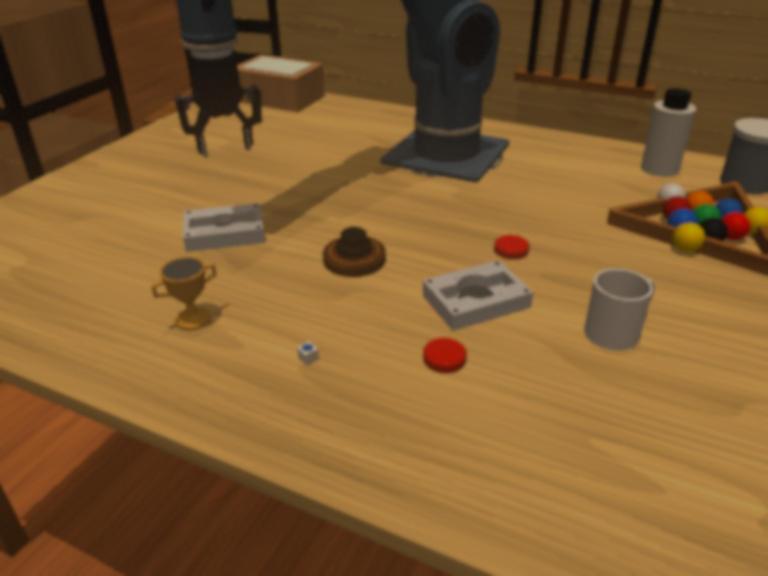

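View pics/top3.png

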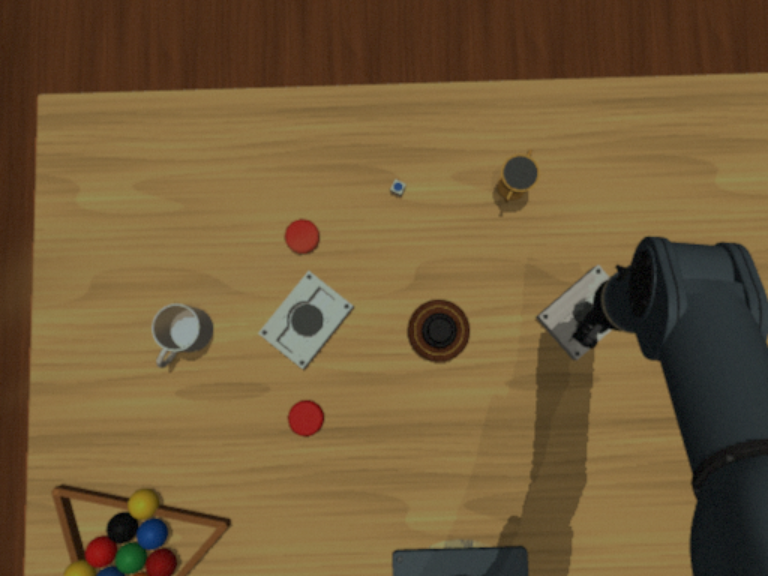

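Final check: the stack is concentric in the top crop. The ring centre is at about (287,270), the large disc at about (288,272) and the small disc's top at about (290,270). Allowing for parallax, that puts the large disc about 1.5 mm off the base centre and the small disc under 1 mm off the large one. The cup (520,173), chalk (398,187) and mug (180,330) are at the same pixels as at the start. The arm is clear.

Run:
```python
from station import arm
print(arm.get_state()["time"],arm.get_state()["wrist_force"]); print(arm.job_done())
```

```text
19.85 [ 0.28212092  0.22529458 -0.02822779]
the job is handed in; nothing more can be done
None
```

I set the larger black disc on the round base and the smaller disc on top of it, both flat with the bevel up, then handed the job in at 19.9 s. The hand-in gives no verdict.

**Lowering:** I lowered each disc until it touched before letting go. Contact showed at the expected height, with 11 N for the large disc and 6 N for the small one.

**Last checks:**
- **Centring:** the top picture, corrected for parallax, puts the large disc about 1.5 mm off the base centre. The small disc is under 1 mm off the large one.
- **Bystanders:** the cup, chalk and mug show at the same pixels as at the start.
- **Arm:** it stands clear of everything.

**What disagreed or failed:**
- The wrist and top cameras differed by about 2.5 mm on where the large disc lay in its mould; I used the wrist view. For the base they differed by about 1.5 mm.
- The wrist camera put the large disc about 1 mm off centre, against the top picture's 1.5 mm.
- The gripper opening read about 2 mm less than the disc diameters while holding them.
- One automatic colour outline of the placed large disc failed, so I discarded it and read the outline by eye.

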